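# Make up two takeaway orders

### The arm

A 7-joint arm with a two-finger parallel gripper is mounted at the origin on the work surface. World frame = base frame: x ahead of the robot, y to its left, z up, the work surface at z = 0. Lengths are in m, angles in rad, forces in N, time in s.
With the tool pointing down it reaches from about 0.425 to 0.825 m from the base axis. Payload 3.6 kg.
Tool frame: the origin (TCP) lies on the front face of the gripper's body, between the roots of the fingers; the fingertips stand 84 mm ahead of it and the grasp point (between the pads) lies 65 mm ahead of it (tcp_to_grasp is the distance from the TCP to the grasp point, in m); z points along the fingers, y is the direction in which the jaws open and shut (so a half turn about z gives the same grasp; the last joint's range is limited). The gripper opens to 93 mm and grips with 3 to 60 N. Pads are 15 mm wide; open, the fingers measure 128 mm over their backs; the gripper's body (75 mm by 188 mm) begins 65 mm behind the grasp point.
Start: joints at [1.268, 0.615, -0.013, 1.423, 0.008, 1.103, -0.04], TCP at [0.177, -0.625, 0.303] pointing down, gripper open.
Joint ranges: [-3.12, 3.12], [-0.3, 2.06], [-1.34, 1.32], [0.26, 2.42], [-1.36, 4.5], [0.01, 1.98], [-2.84, 2.84]. Speed limits (rad/s): [2.79, 2.79, 3.14, 3.14, 3.14, 3.14, 3.14].

### API

Orientations are given as a unit quaternion [x, y, z, w].
In Python, from plant import * gives the robot as it stands.
- The arm moves only by the tool play_rows, never from a script. Its argument "rows" is a list of rows, each a list of 3 entries, a list of its own where there are three numbers: the shift along the tool's x, y, z in mm, then the turn about the tool's z in rad, then the finger opening in mm, from 0 to 93. A call has 1 to 10 rows; each row shifts and turns the pose as measured when the row begins, along the tool's axes as they then stand; what a row does not reach is not made up. A row lasts 1/12 s, in which the tool goes at most 41.7 mm and 7.16 degrees, less where a joint would pass 70% of its speed; a pose out of reach is approached as far as the arm can. A call with a gripper value outside its range is refused whole. The fingers move at their own pace and stop on an object; the grip force is fixed at half the most. Time passes only in rows, so rows that do not move let the fingers close. It gives the time, the measured TCP pose, the force and the opening at its end, in the units of the state.
- get_obs(): the state, without advancing time (a new reading comes with each control period).
- read_camera(name): name is "side" or "top" or "wrist"; returns (picture, depth): 480x640x3 uint8, red, green, blue; 480x640 float32, m along the optical axis (not along the pixel's ray), 0 where there is no reading.
- camera_params(name): a dict with "fx", "fy", "cx", "cy" (pixels), "view" (4x4, takes a point from world to camera coordinates). Camera axes: x right, y up, looking along -z (the intrinsics and any distortion apply to the point x, -y, -z); pixel columns grow to the right and rows downward; lengths in m; the calibration is good to about 2 mm. A picture is of the moment at which its call begins: read the wrist's pose just before it. camera_params takes no time and is no camera call; for the wrist camera it gives the pose at the moment of the call.
- close_job(): hands the job in, once; it reports no verdict.
The state is a dict: "t": time; "qpos": joint angles; "joint_velocities": joint speeds; "effort": joint torques, N m; "tool_pos": TCP position; "tcp_rot": TCP orientation; "wrist_force": force on the tool from outside, world axes, zero at the start; "torque": the same for the moment, N m; "finger_gap": finger opening in m.
Only numpy, scipy, OpenCV 4.12 (cv2) and the standard library are available. Lean on these libraries where they do the work, as an engineer would, in place of code of your own. Each camera call takes 0.05 s, during which the arm holds its last target.

### The job

Make up the two takeaway orders: the medium-length box (the middle one of the stack) and the squat dip pot go on the long tray, and the lidded drinks cup and the small sauce bottle go on the short tray, each standing flat in its own bay (box and cup in the larger bay, pot and bottle in the smaller). To get at the medium box lift the short box off (the bare wooden board is free for putting it down), and afterwards stack the short box squarely and centrally on the long box, which stays where it is. Keep everything upright throughout.

Things in the scene. Friction and masses are not known exactly. Their poses are not given: they have to be found in the camera images.
- long_box_center (a point): (Sizes in mm.) Lidded takeaway box, kraft card with a white lid, a plain oblong block 140 long x 60 wide x 42 high, about 220 g. Point at its centre, 21 above its underside; x runs along its length, y across its 60 mm width, z up. It is the bottom of the stack and stays where it stands on the worktop.
- medium_box_center (a point): (Sizes in mm.) Lidded takeaway box, kraft card with a white lid, a plain oblong block 115 long x 60 wide x 42 high, about 170 g. Point at its centre, 21 above its underside; x runs along its length, y across its 60 mm width, z up. It lies on the long box at the start, roughly in line with it, with the short box on top of it.
- short_box_center (a point): (Sizes in mm.) Lidded takeaway box, kraft card with a white lid, a plain oblong block 90 long x 60 wide x 42 high, about 120 g. Point at its centre, 21 above its underside; x runs along its length, y across its 60 mm width, z up. It is the top of the stack at the start.
- cup_center (a point): (Sizes in mm.) Paper drinks cup with a flat white lid, upright: 84 high, wall tapering from 55 diameter at the foot to 60 under the lid (63 across the lid, the top 9 mm), about 180 g. Point on its axis at half height, 42 above its foot; z up.
- sauce_bottle_center (a point): (Sizes in mm.) Small white single-portion sauce bottle, upright: round body 40 diameter and 58 high, then a shoulder and a slim grey nozzle up to 85, about 90 g. Point on its axis, 42.5 above its foot; z up.
- dip_pot_center (a point): (Sizes in mm.) Squat round dip pot, kraft with a white lid: 60 diameter, 46 high, about 110 g. Point on its axis, 23 above its foot; z up.
- long_tray: (Sizes in mm.) The longer of two order trays of grey plastic with black rim and rib, fixed to the worktop: 250 long (x) x 104 wide (y), floor 4 thick, rim and dividing rib 10 high above the worktop, rim 4 thick. Origin under its centre on the worktop. Two bays, each 96 wide in y: the larger, 147 long, has its centre at x = -47.5, y = 0; the smaller, 92 long, has its centre at x = +75, y = 0.
- short_tray: (Sizes in mm.) The shorter of two order trays of grey plastic with black rim and rib, fixed to the worktop: 175 long (x) x 104 wide (y), floor 4 thick, rim and dividing rib 10 high above the worktop, rim 4 thick. Origin under its centre on the worktop. Two bays, each 96 wide in y: the larger, 92 long, has its centre at x = -37.5, y = 0; the smaller, 72 long, has its centre at x = +47.5, y = 0.
- board: (Sizes in mm.) Bare wooden board, fixed: 130 long (x) x 90 wide (y) x 12 thick, origin under its centre on the worktop. Nothing lies on it: room to put a box down for a while. Between and around the listed things within 0.7 m nothing else stands higher than 90 mm; hot box and taller ware stand along the table's far and side edges.
Mind the look-alikes: they are no part of the job. What is shaped like the part that bears cup_center but orange is not meant.

How it is judged:
At the end, for the whole second after the job is handed in: Medium box, dip pot, cup and bottle each inside its bay, foot on the tray floor (5 mm), upright (0.12 rad); short box on the long box, centred to 12 mm each way, in line to 0.2 rad; long box within 30 mm of where it began; all at rest (x of medium_box_center in the frame of long_tray between -0.0685 and -0.0265 m and y of medium_box_center in the frame of long_tray between -0.023 and 0.023 m and z of medium_box_center in the frame of long_tray between 0.02 and 0.03 m and angle between each of medium_box_center, dip_pot_center, cup_center, sauce_bottle_center, short_box_center, long_box_center's own z axis and vertical below 0.12 rad and x of dip_pot_center in the frame of long_tray between 0.054 and 0.096 m and y of dip_pot_center in the frame of long_tray between -0.023 and 0.023 m and z of dip_pot_center in the frame of long_tray between 0.022 and 0.032 m and x of cup_center in the frame of short_tray between -0.0585 and -0.0165 m and y of cup_center in the frame of short_tray between -0.023 and 0.023 m and z of cup_center in the frame of short_tray between 0.041 and 0.051 m and x of sauce_bottle_center in the frame of short_tray between 0.0265 and 0.0685 m and y of sauce_bottle_center in the frame of short_tray between -0.031 and 0.031 m and z of sauce_bottle_center in the frame of short_tray between 0.0415 and 0.0515 m and x of short_box_center in the frame of long_box_center between -0.012 and 0.012 m and y of short_box_center in the frame of long_box_center between -0.012 and 0.012 m and z of short_box_center in the frame of long_box_center between 0.037 and 0.047 m and angle between the x axis of short_box_center and the x axis of long_box_center, either way round below 0.2 rad and distance of long_box_center from where it was at the start of the episode below 0.03 m and linear speed of each of long_box, medium_box, short_box, cup, sauce_bottle, dip_pot below 0.02 m/s); the robot touches nothing.
It fails at once if a box, the cup, the bottle or the pot is tipped by more than 0.6 rad (angle between any of long_box_center, medium_box_center, short_box_center, cup_center, sauce_bottle_center, dip_pot_center's own z axis and vertical above 0.6 rad).
It also fails if it takes over 136 s, if anything falls off the work surface, if the arm or the gripper's body presses on something with over 40 N, if the wrist force passes 120 N, or if a joint passes its speed limit or range.

## Working session

There is one attempt and no reset: what is moved stays moved. The work goes in short steps, Python scripts to look and compute and a tool call to move; the robot and the scene stay as the last step left them, time stands still between calls to the robot, and variables do not carry over. Pictures are saved under pics/ and viewed, and the job is handed in when it is done.

Besides the shell and the picture viewer there is one more tool, called after "Call:" by a JSON object that holds its "fn" and its "kwargs". play_rows: Moves the arm, as the interface text tells. Its arguments: {"type":"object","properties":{"rows":{"type":"array"}},"required":["rows"]}

```bash
ls; mkdir -p pics
python3 - <<'E'
from plant import *
import cv2,numpy as np
print(get_obs())
for n in ["side","top","wrist"]:
    p=camera_params(n); print(n,p)
    im,d=read_camera(n); cv2.imwrite(f"pics/{n}0.png",im[:,:,::-1]); np.save(f"pics/{n}0d.npy",d); np.save(f"pics/{n}0.npy",im)
    print((d>0).mean(), d[d>0].min(), d.max())
E
```

```text
pics
{'t': 0.0, 'qpos': array([ 1.2685006 ,  0.61589753, -0.01263107,  1.42485248,  0.0081215 ,
        1.10340974, -0.04040118]), 'joint_velocities': array([-0.00081684,  0.00128677,  0.00058504,  0.0001369 , -0.00062276,
       -0.00050467,  0.00030385]), 'effort': array([ 1.89399607e-04, -4.58934796e+01,  2.08981410e-01, -1.65747499e+01,
       -6.10876246e-02,  2.05954886e-02,  2.54119250e-04]), 'tool_pos': array([ 0.17686407, -0.62488798,  0.30161034]), 'tcp_rot': array([ 9.90500401e-01,  1.37504081e-01, -1.95844431e-04, -1.24294863e-03]), 'wrist_force': array([ 0.1528756 , -0.03093243,  0.67770356]), 'torque': array([ 0.02030956, -0.03474617,  0.07367257]), 'finger_gap': 0.0929629644680776}
side {'fx': 598.2221834164267, 'fy': 598.2221834164267, 'cx': 329.6259339162682, 'cy': 241.92181644754513, 'view': array([[-0.93925335, -0.34319583, -0.00444599,  0.50623903],
       [ 0.22889173, -0.63597493,  0.73698335, -0.17809179],
       [-0.25575715,  0.69119643,  0.67589627, -1.16076716],
       [ 0.        ,  0.        ,  0.        ,  1.        ]])}
0.9959212239583334 0.7413248 3.6651676
top {'fx': 459.68652492135635, 'fy': 459.68652492135635, 'cx': 318.6446631911381, 'cy': 243.51552755360066, 'view': array([[-0.01156249, -0.99986204, -0.01192537,  0.01436606],
       [ 0.99611097, -0.01255924,  0.08720782, -0.51341506],
       [-0.08734556, -0.01087066,  0.99611876, -0.95748996],
       [ 0.        ,  0.        ,  0.        ,  1.        ]])}
0.996044921875 0.80175054 1.8674086
wrist {'fx': 401.2493072360668, 'fy': 401.2493072360668, 'cx': 309.2241274926385, 'cy': 246.2333169272612, 'view': array([[ 0.2728766 , -0.96204644, -0.00223697, -0.64902709],
       [ 0.92636669,  0.26338231, -0.26921091,  0.03216627],
       [ 0.25958258,  0.07138911,  0.96307865, -0.39151016],
       [ 0.        ,  0.        ,  0.        ,  1.        ]])}
0.996005859375 0.061939057 1.3827257
```

View pics/top0.png

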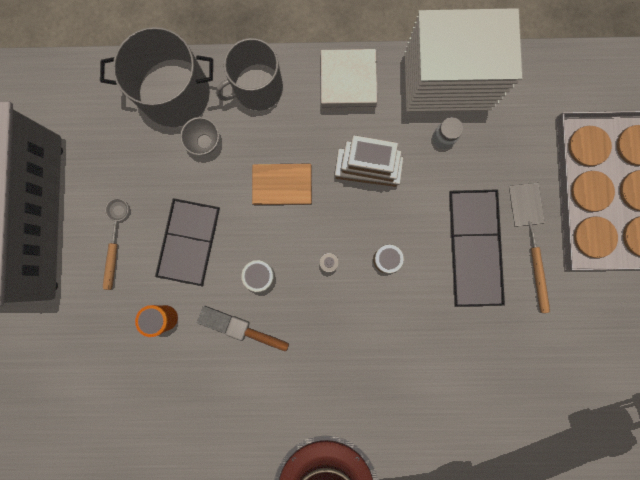

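View pics/side0.png

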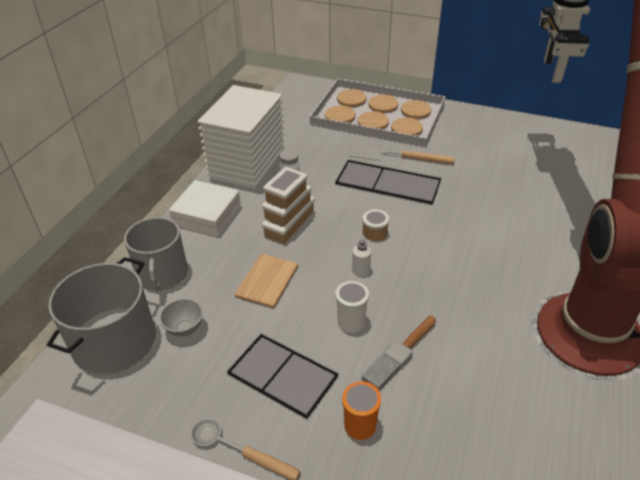

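```bash
cat > h.py <<'E'
import numpy as np, cv2
from plant import *
def cloud(d,p):
    v,u=np.mgrid[0:d.shape[0],0:d.shape[1]]
    x=(u-p["cx"])/p["fx"]*d; y=-(v-p["cy"])/p["fy"]*d
    c=np.stack([x,y,-d,np.ones_like(d)],-1)
    return (c@np.linalg.inv(p["view"]).T)[...,:3]
def ray(uv,z,p):
    uv=np.atleast_2d(np.asarray(uv,float)); T=np.linalg.inv(p["view"])
    dr=np.stack([(uv[:,0]-p["cx"])/p["fx"],-(uv[:,1]-p["cy"])/p["fy"],-np.ones(len(uv))],-1)@T[:3,:3].T
    o=T[:3,3]; s=(z-o[2])/dr[:,2]; return o+s[:,None]*dr
def proj(P,p):
    P=np.atleast_2d(P); c=np.c_[P,np.ones(len(P))]@p["view"].T
    return np.c_[p["cx"]+p["fx"]*c[:,0]/-c[:,2], p["cy"]-p["fy"]*c[:,1]/-c[:,2]]
def rect(pts):
    (c,s,a)=cv2.minAreaRect((pts*1000).astype(np.float32)); b=cv2.boxPoints((c,s,a))
    e=[b[1]-b[0],b[2]-b[1]]; L=max(e,key=np.linalg.norm); 
    return np.array(c)/1000,sorted(s),np.arctan2(L[1],L[0])
E
python3 - <<'E'
from h import *
p=camera_params("top"); d=np.load("pics/top0d.npy"); im=np.load("pics/top0.npy")
W=cloud(d,p)
for n,(u,v) in dict(short=(375,153),medium=(352,166),long=(340,172),cup=(258,275),pot=(389,258),bottle=(329,262),orange=(151,320),table=(300,220),board=(282,184),st=(180,255),lt=(478,270),scup=(450,130)).items():
    print(n,W[v,u].round(4))
hsv=cv2.cvtColor(im,cv2.COLOR_RGB2HSV)
def comp(mask,z,box,k=0):
    u0,v0,u1,v1=box; m=np.zeros_like(mask,np.uint8); m[v0:v1,u0:u1]=mask[v0:v1,u0:u1]
    n,l,s,c=cv2.connectedComponentsWithStats(m); i=1+np.argmax(s[1:,4]); vv,uu=np.nonzero(l==i)
    cs,_=cv2.findContours((l==i).astype(np.uint8),cv2.RETR_EXTERNAL,cv2.CHAIN_APPROX_NONE)
    P=ray(cs[0][:,0],z,p)[:,:2]; c,sz,a=rect(P)
    print(len(uu),"rect c",c.round(4),"size",np.round(sz,1),"ang",round(float(a),3)); return l==i
H=W[...,2]
for n,lo,hi,z,b in [("short",.115,.135,.126,(330,120,410,190)),("med+",.075,.135,.084,(330,120,410,190)),("cup",.075,.095,.084,(235,255,280,300)),("pot",.038,.055,.046,(370,240,410,280)),("bottle",.05,.095,.058,(315,250,345,280))]:
    print(n,end=' ');comp((H>lo)&(H<hi),z,b)
dark=(hsv[...,2]<60)
for n,z,b in [("short_tray",.010,(145,190,230,295)),("long_tray",.010,(435,180,510,315))]:
    print(n,end=' ');comp(dark,z,b)
print('board',end=' ');comp((hsv[...,1]>90),.012,(240,155,320,215))
cv2.imwrite("pics/c1.png",cv2.resize(im[110:310,140:520,::-1],None,fx=2.1,fy=2.1,interpolation=cv2.INTER_CUBIC))
E
```

```text
short [ 0.6786 -0.1039  0.1277]
medium [ 0.6576 -0.0601  0.1122]
long [ 0.6632 -0.039   0.0421]
cup [0.4468 0.1287 0.0846]
pot [ 0.4796 -0.1377  0.0445]
bottle [ 0.4709 -0.0127  0.0846]
orange [0.3607 0.34   0.086 ]
table [0.5674 0.0485 0.0026]
board [0.6455 0.0866 0.0136]
st [0.4938 0.31   0.0048]
lt [ 0.4537 -0.3351  0.0007]
scup [ 0.7411 -0.2662  0.0708]
short 1435 rect c [ 0.6777 -0.099 ] size [61.2 89.6] ang 1.386
med+ 2003 rect c [ 0.6843 -0.1017] size [ 76.4 114.6] ang 1.376
cup 791 rect c [0.4459 0.1318] size [61.6 61.8] ang 1.568
pot 650 rect c [ 0.4791 -0.1369] size [57.5 58.2] ang 0.768
bottle 293 rect c [ 0.4712 -0.0119] size [37.6 37.7] ang -0.797
short_tray 425 rect c [0.5227 0.2925] size [103.9 173. ] ang -0.207
long_tray 672 rect c [ 0.5025 -0.3299] size [105.2 248.1] ang 0.012
board 2408 rect c [0.646  0.0881] size [ 88.7 129.6] ang 1.557
```

View pics/c1.png

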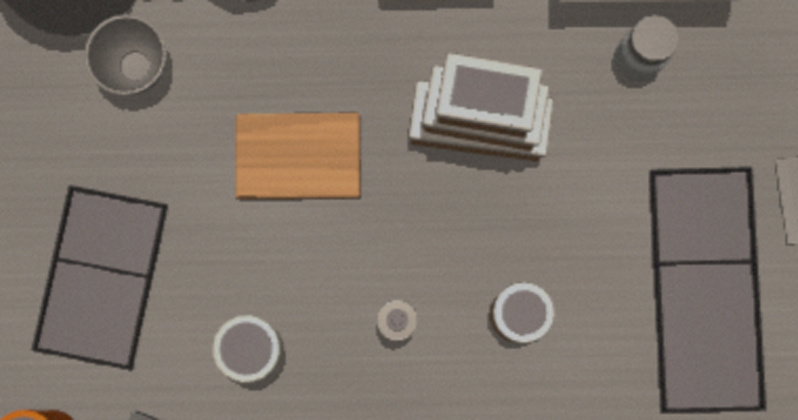

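The candidates for the cup are a white one at top-view px (258,277), an orange one at (151,321) and a grey metal one at (450,130). The white one fits: about 62 mm across, lid top at 84 mm, and the enlarged crop shows it white-lidded at (247,349). The orange one is the look-alike. The other measured sizes also match the given ones: short box 61x90, trays 104x173 and 105x248, board 89x130.

```bash
cat > plan.py <<'E'
import sys,math
from h import *
# usage: plan.py x y z(grasp point) yaw gap [maxstep mm]
def state():
    o=get_obs(); q=o["tcp_rot"]; yaw=2*math.atan2(q[1],q[0]); yaw=(yaw+math.pi)%(2*math.pi)-math.pi
    return o,yaw
if __name__=="__main__":
    o,yaw=state(); P=o["tool_pos"].copy(); 
    tilt=math.hypot(o["tcp_rot"][2],o["tcp_rot"][3])*2
    print("t %.2f grasp %s yaw %.3f tilt %.3f gap %.1f F %s q %s"%(o["t"],(P-[0,0,.065]).round(4),yaw,tilt,o["finger_gap"]*1e3,o["wrist_force"].round(1),o["qpos"].round(2)))
    if len(sys.argv)>4:
        x,y,z,ty,g=map(float,sys.argv[1:6]); st=float(sys.argv[6]) if len(sys.argv)>6 else 40
        T=np.array([x,y,z+.065]); dyaw=(ty-yaw+math.pi)%(2*math.pi)-math.pi; D=(T-P)*1000
        n=max(1,math.ceil(np.linalg.norm(D)/st-.02),math.ceil(abs(dyaw)/.121)); rows=[]
        for i in range(n):
            d=D/n
            a=yaw+dyaw*i/n
            c,s=math.cos(a),math.sin(a)
            rows.append([[round(d[0]*c+d[1]*s),round(d[0]*s-d[1]*c),round(-d[2])],round(-dyaw/n,2),g])
        print("D",D.round(1),"dyaw %.3f"%dyaw,"n",n); print(rows)
E
python3 plan.py .6777 -.099 .2 1.386 93
```

```text
t 0.15 grasp [ 0.1769 -0.625   0.2368] yaw 0.276 tilt 0.002 gap 92.5 F [0.5 0.3 0.8] q [ 1.27  0.62 -0.01  1.42  0.01  1.1  -0.04]
D [500.8 526.  -36.8] dyaw 1.110 n 19
[[[33, -19, 2], -0.06, 93.0], [[34, -18, 2], -0.06, 93.0], [[35, -15, 2], -0.06, 93.0], [[36, -13, 2], -0.06, 93.0], [[37, -11, 2], -0.06, 93.0], [[37, -9, 2], -0.06, 93.0], [[38, -7, 2], -0.06, 93.0], [[38, -5, 2], -0.06, 93.0], [[38, -3, 2], -0.06, 93.0], [[38, 0, 2], -0.06, 93.0], [[38, 2, 2], -0.06, 93.0], [[38, 4, 2], -0.06, 93.0], [[38, 6, 2], -0.06, 93.0], [[37, 9, 2], -0.06, 93.0], [[37, 11, 2], -0.06, 93.0], [[36, 13, 2], -0.06, 93.0], [[35, 15, 2], -0.06, 93.0], [[34, 17, 2], -0.06, 93.0], [[33, 19, 2], -0.06, 93.0]]
```

Call:
{"fn": "play_rows", "kwargs": {"rows": [[[33,-19,0],-0.06,93],[[34,-18,0],-0.06,93],[[35,-15,0],-0.06,93],[[36,-13,0],-0.06,93],[[37,-11,0],-0.06,93],[[37,-9,0],-0.06,93],[[38,-7,0],-0.06,93],[[38,-5,0],-0.06,93],[[38,-3,0],-0.06,93],[[38,0,0],-0.06,93]]}}

```text
t: 0.98
tool_pos: [0.4371, -0.3431, 0.295]
tcp_rot: [0.905, 0.425, -0.006, -0.002]
wrist_force: [0.1, -0.6, -0.6]
finger_gap: 0.093
```

```bash
python3 plan.py .6777 -.099 .22 1.386 93
```

```text
t 0.98 grasp [ 0.4371 -0.3431  0.23  ] yaw 0.879 tilt 0.013 gap 93.0 F [ 0.1 -0.6 -0.6] q [ 0.76  0.49 -0.2   1.7   0.12  0.98 -0.19]
D [240.6 244.1 -10. ] dyaw 0.507 n 9
[[[38, 3, 1], -0.06, 93.0], [[38, 5, 1], -0.06, 93.0], [[37, 8, 1], -0.06, 93.0], [[37, 10, 1], -0.06, 93.0], [[36, 12, 1], -0.06, 93.0], [[36, 14, 1], -0.06, 93.0], [[35, 16, 1], -0.06, 93.0], [[34, 18, 1], -0.06, 93.0], [[33, 19, 1], -0.06, 93.0]]
```

Call:
{"fn": "play_rows", "kwargs": {"rows": [[[38,3,0],-0.06,93],[[38,5,0],-0.06,93],[[37,8,0],-0.06,93],[[37,10,0],-0.06,93],[[36,12,0],-0.06,93],[[36,14,0],-0.06,93],[[35,16,0],-0.06,93],[[34,18,0],-0.06,93],[[33,19,0],-0.06,93]]}}

```text
t: 1.73
tool_pos: [0.6804, -0.0788, 0.2892]
tcp_rot: [0.75, 0.661, -0.007, -0.005]
wrist_force: [0.8, -0.9, 0.2]
finger_gap: 0.0931
```

```bash
python3 plan.py .6777 -.099 .16 1.386 93 25
python3 - <<'E'
from h import *
im,d=read_camera("wrist"); cv2.imwrite("pics/w1.png",im[:,:,::-1])
E
```

```text
t 1.73 grasp [ 0.6804 -0.0788  0.2242] yaw 1.444 tilt 0.018 gap 93.1 F [ 0.8 -0.9  0.2] q [ 0.26  0.71 -0.35  1.3   0.24  1.18 -0.23]
D [ -2.7 -20.2 -64.2] dyaw -0.058 n 3
[[[-7, 0, 21], 0.02, 93.0], [[-7, 0, 21], 0.02, 93.0], [[-7, 0, 21], 0.02, 93.0]]
```

View pics/w1.png

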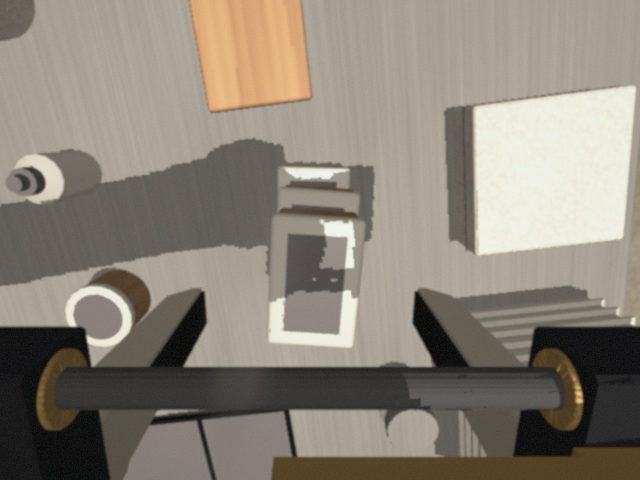

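Run:
```python
from h import *
p=camera_params("top"); W=cloud(np.load("pics/top0d.npy"),p)
for n,(u0,v0,u1,v1) in dict(tall=(405,5,525,112),plate=(318,45,380,108),metalcup=(438,115,465,150),bowl=(180,118,220,155)).items():
    R=W[v0:v1,u0:u1].reshape(-1,3); R=R[R[:,2]>.02]; print(n,R.min(0).round(3),R.max(0).round(3))
```

```text
tall [ 0.428 -0.375  0.02 ] [ 0.941 -0.002  0.999]
plate [ 0.428 -0.12   0.021] [0.932 0.001 0.999]
metalcup [ 0.428 -0.292  0.02 ] [ 0.77  -0.002  0.999]
bowl [ 0.428 -0.002  0.02 ] [0.794 0.31  0.999]
```

Call:
{"fn": "play_rows", "kwargs": {"rows": [[[-7,0,21],0.02,93],[[-7,0,21],0.02,93],[[-7,0,21],0.02,93]]}}

```text
t: 2.03
tool_pos: [0.6861, -0.0774, 0.2272]
tcp_rot: [0.762, 0.648, 0.005, -0.006]
wrist_force: [0.0, -0.6, 1.2]
finger_gap: 0.093
```

```bash
python3 plan.py .6777 -.099 .115 1.386 93 15
```

```text
t 2.03 grasp [ 0.6861 -0.0774  0.1622] yaw 1.410 tilt 0.016 gap 93.0 F [ 0.  -0.6  1.2] q [ 0.26  0.77 -0.34  1.37  0.25  1.04 -0.27]
D [ -8.4 -21.6 -47.2] dyaw -0.024 n 4
[[[-6, -1, 12], 0.01, 93.0], [[-6, -1, 12], 0.01, 93.0], [[-6, -1, 12], 0.01, 93.0], [[-6, -1, 12], 0.01, 93.0]]
```

Call:
{"fn": "play_rows", "kwargs": {"rows": [[[0,0,0],0.0,93],[[0,0,0],0,93]]}}

```text
t: 2.2
tool_pos: [0.6832, -0.0788, 0.2214]
tcp_rot: [0.762, 0.647, 0.0, -0.01]
wrist_force: [0.7, 0.3, 0.8]
finger_gap: 0.0928
```

```bash
python3 plan.py .6777 -.099 .15 1.386 93 6
python3 - <<'E'
from h import *
p=camera_params("top"); W=cloud(np.load("pics/top0d.npy"),p)
for n,(u0,v0,u1,v1) in dict(tall=(405,5,525,112),plate=(318,45,380,108),metalcup=(438,115,465,150),bowl=(180,118,220,155)).items():
    R=W[v0:v1,u0:u1].reshape(-1,3); R=R[(R[:,2]>.02)&(R[:,2]<.5)]; print(n,np.percentile(R,1,0).round(3),np.percentile(R,99,0).round(3))
E
```

```text
t 2.20 grasp [ 0.6832 -0.0788  0.1564] yaw 1.409 tilt 0.020 gap 92.8 F [0.7 0.3 0.8] q [ 0.26  0.78 -0.33  1.38  0.25  1.04 -0.27]
D [ -5.5 -20.2  -6.4] dyaw -0.023 n 4
[[[-5, -1, 2], 0.01, 93.0], [[-5, -1, 2], 0.01, 93.0], [[-5, 0, 2], 0.01, 93.0], [[-5, 0, 2], 0.01, 93.0]]
tall [ 0.802 -0.371  0.022] [ 0.938 -0.186  0.176]
plate [ 0.811 -0.118  0.026] [0.928 0.    0.055]
metalcup [ 0.721 -0.291  0.023] [ 0.766 -0.247  0.074]
bowl [0.706 0.22  0.02 ] [0.79  0.304 0.048]
```

Call:
{"fn": "play_rows", "kwargs": {"rows": [[[-10,-2,2],0.01,93],[[-10,-2,2],0.01,93],[[0,0,0],0.0,93],[[0,0,0],0,93]]}}

```text
t: 2.53
tool_pos: [0.6757, -0.1005, 0.22]
tcp_rot: [0.769, 0.639, 0.001, -0.008]
wrist_force: [1.2, -0.2, 1.1]
finger_gap: 0.0924
```

```bash
python3 plan.py .6777 -.099 .115 1.386 93 6
```

```text
t 2.53 grasp [ 0.6757 -0.1005  0.155 ] yaw 1.386 tilt 0.017 gap 92.4 F [ 1.2 -0.2  1.1] q [ 0.29  0.77 -0.33  1.4   0.25  1.03 -0.26]
D [  2.    1.5 -40. ] dyaw 0.000 n 7
[[[0, 0, 6], -0.0, 93.0], [[0, 0, 6], -0.0, 93.0], [[0, 0, 6], -0.0, 93.0], [[0, 0, 6], -0.0, 93.0], [[0, 0, 6], -0.0, 93.0], [[0, 0, 6], -0.0, 93.0], [[0, 0, 6], -0.0, 93.0]]
```

Call:
{"fn": "play_rows", "kwargs": {"rows": [[[2,2,10],0,93],[[0,0,10],0,93],[[0,0,10],0,93],[[0,0,7],0,93],[[0,0,0],0.0,93],[[0,0,0],0,93]]}}

```text
t: 3.03
tool_pos: [0.6785, -0.0981, 0.1808]
tcp_rot: [0.769, 0.639, 0.002, -0.008]
wrist_force: [0.4, -0.7, 0.6]
finger_gap: 0.0932
```

```bash
cat > plan.py <<'E'
import sys,math
from h import *
from scipy.spatial.transform import Rotation as R
# usage: plan.py x y z(grasp point) yaw gap [maxstep mm]
def state():
    o=get_obs(); M=R.from_quat(o["tcp_rot"]).as_matrix(); return o,M,math.atan2(M[1,0],M[0,0]),o["tool_pos"]+.065*M[:,2]
if __name__=="__main__":
    o,M,yaw,G=state()
    print("t %.2f grasp %s yaw %.3f toolz %s gap %.1f F %s q %s"%(o["t"],G.round(4),yaw,M[:2,2].round(3),o["finger_gap"]*1e3,o["wrist_force"].round(1),o["qpos"].round(2)))
    if len(sys.argv)>4:
        x,y,z,ty,g=map(float,sys.argv[1:6]); st=float(sys.argv[6]) if len(sys.argv)>6 else 40
        dyaw=(ty-yaw+math.pi)%(2*math.pi)-math.pi; D=(np.array([x,y,z])-G)*1000
        n=max(1,math.ceil(np.linalg.norm(D)/st-.02),math.ceil(abs(dyaw)/.121)); rows=[]
        for i in range(n):
            A=M@R.from_rotvec([0,0,-dyaw*i/n]).as_matrix(); d=A.T@(D/n)
            rows.append([[round(float(k)) for k in d],round(-dyaw/n,2),int(g)])
        print("D",D.round(1),"dyaw %.3f"%dyaw,"n",n); print(rows)
E
python3 plan.py .6777 -.099 .115 1.386 93 10
```

```text
t 3.03 grasp [ 0.6781 -0.0972  0.1158] yaw 1.386 toolz [-0.006  0.015] gap 93.2 F [ 0.4 -0.7  0.6] q [ 0.28  0.81 -0.32  1.43  0.26  0.95 -0.28]
D [-0.4 -1.8 -0.8] dyaw 0.000 n 1
[[[-2, 0, 1], -0.0, 93]]
```

Call:
{"fn": "play_rows", "kwargs": {"rows": [[[-2,0,1],0,40],[[0,0,0],0,40],[[0,0,0],0,40],[[0,0,0],0,40],[[0,0,0],0,40],[[0,0,0],0,40]]}}

```text
t: 3.53
tool_pos: [0.6786, -0.0997, 0.1801]
tcp_rot: [0.769, 0.639, 0.003, -0.007]
wrist_force: [0.4, 0.6, -1.8]
finger_gap: 0.0601
```

Call:
{"fn": "play_rows", "kwargs": {"rows": [[[0,0,0],0,40],[[0,0,0],0,40],[[0,0,-5],0,40],[[0,0,-10],0,40],[[0,0,-10],0,40],[[0,0,-20],0,40],[[0,0,-20],0,40],[[0,0,0],0,40]]}}

```text
t: 4.2
tool_pos: [0.6782, -0.1007, 0.2493]
tcp_rot: [0.769, 0.639, 0.002, -0.009]
wrist_force: [0.8, 0.3, -1.3]
finger_gap: 0.06
```

```bash
python3 plan.py .646 .0881 .19 1.557 40 30
```

```text
t 4.20 grasp [ 0.6777 -0.0997  0.1843] yaw 1.387 toolz [-0.008  0.016] gap 60.0 F [ 0.8  0.3 -1.3] q [ 0.3   0.74 -0.34  1.36  0.24  1.09 -0.25]
D [-31.7 187.8   5.7] dyaw 0.170 n 7
[[[26, -9, 0], -0.02, 40], [[26, -9, 0], -0.02, 40], [[26, -8, 0], -0.02, 40], [[26, -7, 0], -0.02, 40], [[26, -7, 0], -0.02, 40], [[26, -6, 0], -0.02, 40], [[27, -6, 0], -0.02, 40]]
```

Call:
{"fn": "play_rows", "kwargs": {"rows": [[[13,-4,-4],-0.02,40],[[26,-9,-2],-0.02,40],[[26,-9,0],-0.02,40],[[26,-8,0],-0.03,40],[[26,-7,0],-0.03,40],[[26,-7,0],-0.02,40],[[26,-6,0],-0.02,40],[[13,-3,0],-0.01,40],[[0,0,0],0,40],[[0,0,0],0,40]]}}

```text
t: 5.03
tool_pos: [0.638, 0.0996, 0.2565]
tcp_rot: [0.706, 0.708, 0.001, -0.01]
wrist_force: [0.2, -0.9, -1.9]
finger_gap: 0.0599
```

```bash
python3 plan.py .646 .0881 .08 1.557 40 30
```

```text
t 5.03 grasp [0.6372 0.1007 0.1915] yaw 1.574 toolz [-0.013  0.016] gap 59.9 F [ 0.2 -0.9 -1.9] q [ 0.04  0.68 -0.39  1.48  0.26  1.04 -0.4 ]
D [   8.8  -12.6 -111.5] dyaw -0.017 n 4
[[[-4, 3, 28], 0.0, 40], [[-4, 3, 28], 0.0, 40], [[-4, 3, 28], 0.0, 40], [[-4, 3, 28], 0.0, 40]]
```

Call:
{"fn": "play_rows", "kwargs": {"rows": [[[-4,3,15],0,40],[[-4,3,25],0.01,40],[[-4,3,25],0.01,40],[[0,0,20],0,40],[[0,0,15],0,40],[[0,0,8],0,40],[[0,0,0],0,40],[[0,0,0],0,40]]}}

```text
t: 5.7
tool_pos: [0.6509, 0.0712, 0.1438]
tcp_rot: [0.72, 0.694, -0.002, -0.004]
wrist_force: [-0.2, 0.1, -1.3]
finger_gap: 0.0595
```

```bash
python3 plan.py .646 .0881 .044 1.557 40 6
```

```text
t 5.70 grasp [0.6505 0.0714 0.0788] yaw 1.533 toolz [-0.007  0.003] gap 59.5 F [-0.2  0.1 -1.3] q [ 0.04  0.82 -0.33  1.55  0.32  0.83 -0.44]
D [ -4.5  16.7 -34.8] dyaw 0.024 n 7
[[[2, -1, 5], -0.0, 40], [[2, -1, 5], -0.0, 40], [[2, -1, 5], -0.0, 40], [[2, -1, 5], -0.0, 40], [[2, -1, 5], -0.0, 40], [[2, -1, 5], -0.0, 40], [[2, -1, 5], -0.0, 40]]
```

Call:
{"fn": "play_rows", "kwargs": {"rows": [[[6,-2,6],-0.01,40],[[6,-1,8],-0.01,40],[[3,-1,8],0,40],[[0,0,6],0,40],[[0,0,3],0,40],[[0,0,0],0,40],[[0,0,0],0,40]]}}

```text
t: 6.28
tool_pos: [0.6491, 0.0885, 0.1137]
tcp_rot: [0.713, 0.701, 0.001, -0.002]
wrist_force: [0.2, -0.3, -1.4]
finger_gap: 0.0601
```

```bash
python3 plan.py .646 .0881 .044 1.557 40 6
```

```text
t 6.28 grasp [0.6491 0.0887 0.0487] yaw 1.555 toolz [-0.     0.004] gap 60.1 F [ 0.2 -0.3 -1.4] q [ 0.01  0.85 -0.32  1.57  0.34  0.77 -0.46]
D [-3.1 -0.6 -4.7] dyaw 0.002 n 1
[[[-1, -3, 5], -0.0, 40]]
```

Call:
{"fn": "play_rows", "kwargs": {"rows": [[[-1,-2,2],0,40],[[0,0,2],0,40],[[0,0,1],0,40],[[0,0,0],0,40]]}}

```text
t: 6.62
tool_pos: [0.6473, 0.0872, 0.1089]
tcp_rot: [0.713, 0.701, 0.002, -0.001]
wrist_force: [0.5, -0.2, -1.7]
finger_gap: 0.06
```

```bash
python3 plan.py .646 .0881 .044 1.557 40 6
```

```text
t 6.62 grasp [0.6474 0.0875 0.0439] yaw 1.554 toolz [0.001 0.004] gap 60.0 F [ 0.5 -0.2 -1.7] q [ 0.01  0.86 -0.31  1.58  0.34  0.75 -0.47]
D [-1.4  0.6  0.1] dyaw 0.003 n 1
[[[1, -1, 0], -0.0, 40]]
```

Call:
{"fn": "play_rows", "kwargs": {"rows": [[[0,0,1],0,40],[[0,0,1],0,40],[[0,0,0],0,40]]}}

```text
t: 6.87
tool_pos: [0.6477, 0.0871, 0.1086]
tcp_rot: [0.713, 0.701, 0.002, -0.001]
wrist_force: [0.1, 0.7, -1.1]
finger_gap: 0.0597
```

Call:
{"fn": "play_rows", "kwargs": {"rows": [[[0,0,2],0,40],[[0,0,2],0,40],[[0,0,0],0,40]]}}

```text
t: 7.12
tool_pos: [0.6483, 0.0871, 0.1087]
tcp_rot: [0.713, 0.701, 0.003, 0.0]
wrist_force: [0.0, 0.9, -1.5]
finger_gap: 0.0599
```

Call:
{"fn": "play_rows", "kwargs": {"rows": [[[0,0,4],0,40],[[0,0,3],0,40]]}}

```text
t: 7.28
tool_pos: [0.6491, 0.0872, 0.1076]
tcp_rot: [0.714, 0.7, 0.003, 0.001]
wrist_force: [-5.9, -2.4, 18.3]
finger_gap: 0.0598
```

Contact on the board (18 N). Release and retreat.

Call:
{"fn": "play_rows", "kwargs": {"rows": [[[0,0,-1],0,75],[[0,0,0],0,75],[[0,0,0],0,75],[[0,0,0],0,75],[[0,0,-10],0,75],[[0,0,-25],0,75],[[0,0,-35],0,93],[[0,0,-35],0,93],[[0,0,-20],0,93],[[0,0,0],0,93]]}}

```text
t: 8.12
tool_pos: [0.6481, 0.0869, 0.2367]
tcp_rot: [0.714, 0.7, 0.001, -0.0]
wrist_force: [1.1, 0.5, 1.0]
finger_gap: 0.0924
```

```bash
python3 plan.py .6777 -.099 .2 1.386 93;python3 - <<'E'
from h import *
p=camera_params("top"); im,d=read_camera("top"); np.save("pics/top1d.npy",d);np.save("pics/top1.npy",im)
cv2.imwrite("pics/top1.png",im[:,:,::-1])
H=cloud(d,p)[...,2]
def comp(mask,z,box,n):
    u0,v0,u1,v1=box; m=np.zeros(mask.shape,np.uint8); m[v0:v1,u0:u1]=mask[v0:v1,u0:u1]
    k,l,s,c=cv2.connectedComponentsWithStats(m); i=1+np.argmax(s[1:,4])
    cs,_=cv2.findContours((l==i).astype(np.uint8),cv2.RETR_EXTERNAL,cv2.CHAIN_APPROX_NONE)
    c,sz,a=rect(ray(cs[0][:,0],z,p)[:,:2]); print(n,s[i,4],c.round(4),np.round(sz,1),round(float(a),3))
comp((H>.072)&(H<.095),.084,(330,120,410,190),"medium")
comp((H>.045)&(H<.062),.054,(230,150,330,220),"short")
E
```

```text
t 8.12 grasp [0.6482 0.087  0.1717] yaw 1.552 toolz [0.001 0.002] gap 92.4 F [1.1 0.5 1. ] q [ 0.04  0.71 -0.37  1.49  0.28  1.   -0.42]
D [  29.5 -186.    28.3] dyaw -0.166 n 5
[[[-37, 7, -6], 0.03, 93], [[-37, 8, -6], 0.03, 93], [[-37, 9, -6], 0.03, 93], [[-36, 10, -6], 0.03, 93], [[-36, 11, -6], 0.03, 93]]
medium 1670 [ 0.6768 -0.1003] [ 61.3 114.6] 1.376Traceback (most recent call last):
  File "<stdin>", line 11, in <module>
  File "<stdin>", line 7, in comp
    return _wrapfunc(a, 'argmax', axis=axis, out=out, **kwds)
    return bound(*args, **kwds)
ValueError: attempt to get argmax of an empty sequence
```

View pics/top1.png

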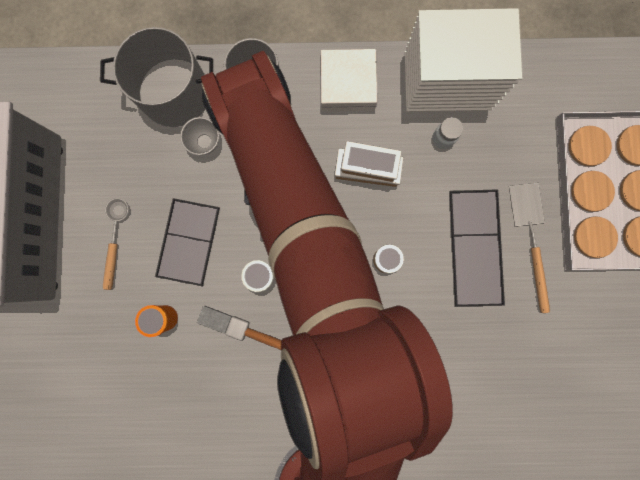

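Call:
{"fn": "play_rows", "kwargs": {"rows": [[[-20,4,-3],0.02,93],[[-35,8,-6],0.03,93],[[-35,9,-6],0.03,93],[[-35,10,-6],0.03,93],[[-30,8,-4],0.03,93],[[-18,5,0],0.02,93],[[-8,2,0],0.01,93],[[0,0,0],0,93],[[0,0,0],0,93]]}}

```text
t: 8.92
tool_pos: [0.6737, -0.0997, 0.2455]
tcp_rot: [0.77, 0.638, -0.007, -0.01]
wrist_force: [-0.5, 0.8, 0.9]
finger_gap: 0.0929
```

```bash
python3 plan.py .6768 -.1003 .11 1.376 93 30
```

```text
t 8.92 grasp [ 0.6721 -0.0993  0.1805] yaw 1.385 toolz [-0.024  0.007] gap 92.9 F [-0.5  0.8  0.9] q [ 0.29  0.74 -0.33  1.37  0.24  1.09 -0.26]
D [  4.7  -1.  -70.5] dyaw -0.009 n 3
[[[0, 2, 23], 0.0, 93], [[0, 2, 23], 0.0, 93], [[0, 2, 23], 0.0, 93]]
```

Call:
{"fn": "play_rows", "kwargs": {"rows": [[[0,2,10],0.01,93],[[0,2,20],0,93],[[0,1,20],0,93],[[0,0,20],0,93],[[0,0,15],0,93],[[0,0,10],0,93],[[0,0,5],0,93],[[0,0,0],0,93],[[0,0,0],0,93]]}}

```text
t: 9.67
tool_pos: [0.6752, -0.075, 0.1363]
tcp_rot: [0.764, 0.645, -0.004, -0.018]
wrist_force: [-0.1, -0.9, 0.1]
finger_gap: 0.0929
```

```bash
python3 plan.py .6768 -.1003 .073 1.376 93 30
```

```text
t 9.67 grasp [ 0.6733 -0.0736  0.0714] yaw 1.402 toolz [-0.029  0.023] gap 92.9 F [-0.1 -0.9  0.1] q [ 0.25  0.86 -0.31  1.46  0.28  0.89 -0.31]
D [  3.5 -26.7   1.6] dyaw -0.026 n 1
[[[-26, 8, -2], 0.03, 93]]
```

Call:
{"fn": "play_rows", "kwargs": {"rows": [[[-8,3,-1],0.01,93],[[-8,3,-1],0.01,93],[[-6,2,0],0.01,93],[[-3,0,0],0,93],[[0,0,0],0,93],[[0,0,0],0,93]]}}

```text
t: 10.17
tool_pos: [0.6815, -0.1053, 0.1423]
tcp_rot: [0.775, 0.631, -0.001, -0.014]
wrist_force: [0.2, 0.1, -0.1]
finger_gap: 0.0931
```

```bash
python3 plan.py .6768 -.1003 .073 1.376 93 30
```

```text
t 10.17 grasp [ 0.6802 -0.1039  0.0774] yaw 1.366 toolz [-0.02   0.021] gap 93.1 F [ 0.2  0.1 -0.1] q [ 0.29  0.87 -0.31  1.43  0.27  0.91 -0.29]
D [-3.4  3.6 -4.4] dyaw 0.010 n 1
[[[3, -4, 5], -0.01, 93]]
```

Call:
{"fn": "play_rows", "kwargs": {"rows": [[[2,-3,3],-0.01,93],[[1,-1,2],0,40],[[0,0,0],0,40],[[0,0,0],0,40],[[0,0,0],0,40],[[0,0,0],0,40],[[0,0,0],0,40],[[0,0,0],0,40]]}}

```text
t: 10.83
tool_pos: [0.6775, -0.1001, 0.1373]
tcp_rot: [0.772, 0.636, -0.001, -0.015]
wrist_force: [0.2, -0.7, -0.3]
finger_gap: 0.0601
```

```bash
python3 plan.py .6768 -.1003 .073 1.376 93 30
```

```text
t 10.83 grasp [ 0.6762 -0.0987  0.0723] yaw 1.379 toolz [-0.02   0.022] gap 60.1 F [ 0.2 -0.7 -0.3] q [ 0.28  0.87 -0.31  1.45  0.27  0.89 -0.29]
D [ 0.6 -1.6  0.7] dyaw -0.003 n 1
[[[-1, 1, -1], 0.0, 93]]
```

Call:
{"fn": "play_rows", "kwargs": {"rows": [[[0,0,-4],0,40],[[0,0,-8],0,40],[[0,0,-15],0,40],[[0,0,-20],0,40],[[0,0,-20],0,40],[[0,0,-15],0,40],[[0,0,-8],0,40],[[0,0,0],0,40],[[0,0,0],0,40]]}}

```text
t: 11.58
tool_pos: [0.6774, -0.1018, 0.231]
tcp_rot: [0.771, 0.636, -0.003, -0.017]
wrist_force: [-0.2, 0.5, -2.0]
finger_gap: 0.0602
```

```bash
python3 plan.py .455 -.3305 .165 .012 40 30
python3 - <<'E'
from h import *
p=camera_params("top")
for f in "01":
    im=np.load(f"pics/top{f}.npy"); g=cv2.cvtColor(im,cv2.COLOR_RGB2HSV)[...,2]
    for n,(u0,v0,u1,v1) in dict(short=(145,190,230,295),long=(435,180,510,315)).items():
        m=np.zeros(g.shape,np.uint8); m[v0:v1,u0:u1]=g[v0:v1,u0:u1]<70
        k,l,s,c=cv2.connectedComponentsWithStats(m); i=1+np.argmax(s[1:,4])
        cs,_=cv2.findContours((l==i).astype(np.uint8),cv2.RETR_EXTERNAL,cv2.CHAIN_APPROX_NONE)
        q=cv2.approxPolyDP(cs[0],6,True)[:,0]; P=ray(q,.01,p)[:,:2]; print(n,q.tolist(),P.round(4).tolist(), P.mean(0).round(4), [x.round(4) if hasattr(x,'round') else x for x in rect(ray(cs[0][:,0],.01,p)[:,:2])])
E
```

```text
t 11.58 grasp [ 0.6756 -0.1003  0.166 ] yaw 1.379 toolz [-0.027  0.023] gap 60.2 F [-0.2  0.5 -2. ] q [ 0.3   0.77 -0.33  1.36  0.24  1.08 -0.26]
D [-220.6 -230.2   -1. ] dyaw -1.367 n 12
[[[-22, -14, 0], 0.11, 40], [[-24, -12, 0], 0.11, 40], [[-25, -9, 0], 0.11, 40], [[-26, -6, 0], 0.11, 40], [[-26, -3, 0], 0.11, 40], [[-27, 0, 0], 0.11, 40], [[-26, 3, 0], 0.11, 40], [[-26, 6, 0], 0.11, 40], [[-25, 9, 0], 0.11, 40], [[-24, 12, 0], 0.11, 40], [[-22, 14, 0], 0.11, 40], [[-21, 17, 0], 0.11, 40]]
short [[173, 199], [156, 276], [202, 285], [219, 208]] [[0.6163, 0.3256], [0.4488, 0.3596], [0.4283, 0.26], [0.5951, 0.2246]] [0.5221 0.2924] [array([0.5224, 0.2927]), [105.36612701416016, 174.3369903564453], np.float32(-0.2088)]
long [[450, 191], [455, 306], [501, 305], [497, 190]] [[0.6256, -0.2785], [0.3776, -0.2801], [0.3787, -0.3776], [0.6264, -0.3803]] [ 0.5021 -0.3291] [array([ 0.5026, -0.3301]), [105.55079650878906, 249.1294403076172], np.float32(0.0124)]
short [[173, 199], [156, 276], [170, 278], [157, 273], [174, 201], [218, 209], [202, 285], [218, 208]] [[0.6163, 0.3256], [0.4488, 0.3596], [0.4441, 0.3293], [0.4552, 0.3576], [0.6119, 0.3233], [0.5929, 0.2268], [0.4283, 0.26], [0.5951, 0.2268]] [0.5241 0.3011] [array([0.5225, 0.2926]), [103.81005096435547, 172.64720153808594], np.float32(-0.2067)]
long [[497, 190], [450, 192], [455, 305], [484, 304], [456, 303], [453, 237], [462, 235], [452, 231], [451, 193], [496, 192], [498, 233], [482, 234], [496, 234], [502, 302], [487, 304], [503, 304]] [[0.6264, -0.3803], [0.6234, -0.2785], [0.3797, -0.2802], [0.3812, -0.3417], [0.3839, -0.2825], [0.5251, -0.2813], [0.5292, -0.3008], [0.5381, -0.2796], [0.6212, -0.2805], [0.622, -0.3779], [0.5325, -0.3782], [0.5308, -0.3438], [0.5304, -0.3738], [0.385, -0.38], [0.3811, -0.348], [0.3807, -0.3819]] [ 0.4982 -0.3306] [array([ 0.5026, -0.3298]), [105.13214874267578, 247.93600463867188], np.float32(0.0113)]
```

Call:
{"fn": "play_rows", "kwargs": {"rows": [[[-11,-7,0],0.06,40],[[-22,-13,0],0.11,40],[[-25,-11,0],0.11,40],[[-25,-8,0],0.11,40],[[-26,-5,0],0.11,40],[[-26,-2,0],0.11,40],[[-27,1,0],0.11,40],[[-26,4,0],0.11,40],[[-26,7,0],0.11,40],[[-25,10,0],0.11,40]]}}

```text
t: 12.42
tool_pos: [0.4916, -0.2763, 0.2198]
tcp_rot: [0.989, 0.147, -0.017, -0.022]
wrist_force: [0.5, -0.1, -2.3]
finger_gap: 0.0601
```

```bash
python3 plan.py .455 -.3305 .165 .012 40 25
```

```text
t 12.42 grasp [ 0.4889 -0.2738  0.1549] yaw 0.296 toolz [-0.041  0.038] gap 60.1 F [ 0.5 -0.1 -2.3] q [ 0.51  0.59 -0.05  1.74  0.02  0.86 -0.82]
D [-33.9 -56.7  10.1] dyaw -0.284 n 3
[[[-16, 15, -4], 0.09, 40], [[-15, 16, -4], 0.09, 40], [[-13, 17, -4], 0.09, 40]]
```

Call:
{"fn": "play_rows", "kwargs": {"rows": [[[-14,14,-4],0.08,40],[[-10,11,-3],0.08,40],[[-6,8,-2],0.06,40],[[0,0,0],0,40],[[0,0,0],0,40]]}}

```text
t: 12.83
tool_pos: [0.4593, -0.3224, 0.2237]
tcp_rot: [0.999, 0.024, -0.027, -0.021]
wrist_force: [0.9, 0.6, -2.8]
finger_gap: 0.0599
```

```bash
python3 plan.py .455 -.3305 .165 .012 40 25
```

```text
t 12.83 grasp [ 0.4557 -0.3198  0.1589] yaw 0.050 toolz [-0.055  0.04 ] gap 59.9 F [ 0.9  0.6 -2.8] q [ 0.56  0.59  0.02  1.74 -0.02  0.88 -0.93]
D [ -0.7 -10.7   6.1] dyaw -0.038 n 1
[[[-2, 10, -6], 0.04, 40]]
```

Call:
{"fn": "play_rows", "kwargs": {"rows": [[[-1,8,-6],0.04,40],[[0,0,0],0,40],[[0,0,0],0,40],[[0,0,0],0,40],[[0,0,0],0,40],[[0,0,0],0,40]]}}

```text
t: 13.33
tool_pos: [0.4616, -0.3267, 0.2282]
tcp_rot: [0.999, 0.008, -0.028, -0.023]
wrist_force: [-0.1, -1.2, -1.5]
finger_gap: 0.06
```

```bash
python3 plan.py .455 -.3305 .165 .012 40 25
```

```text
t 13.33 grasp [ 0.458  -0.3238  0.1633] yaw 0.017 toolz [-0.056  0.045] gap 60.0 F [-0.1 -1.2 -1.5] q [ 0.56  0.59  0.03  1.72 -0.03  0.9  -0.95]
D [-3.  -6.7  1.7] dyaw -0.005 n 1
[[[-3, 7, -2], 0.01, 40]]
```

Call:
{"fn": "play_rows", "kwargs": {"rows": [[[0,0,-30],0,40],[[0,0,-30],0,40],[[0,0,0],0,40],[[0,0,0],0,40],[[0,0,0],0,40]]}}

```text
t: 13.75
tool_pos: [0.4654, -0.3268, 0.2881]
tcp_rot: [0.999, 0.01, -0.029, -0.024]
wrist_force: [-0.8, -0.5, -1.2]
finger_gap: 0.0602
```

```bash
python3 plan.py .455 -.3305 .165 .012 40 25
```

```text
t 13.75 grasp [ 0.4615 -0.3237  0.2233] yaw 0.022 toolz [-0.059  0.048] gap 60.2 F [-0.8 -0.5 -1.2] q [ 0.56  0.53  0.03  1.64 -0.03  1.05 -0.95]
D [ -6.5  -6.8 -58.3] dyaw -0.010 n 3
[[[-1, 3, 19], 0.0, 40], [[-1, 3, 19], 0.0, 40], [[-1, 3, 19], 0.0, 40]]
```

Call:
{"fn": "play_rows", "kwargs": {"rows": [[[0,0,10],0,40],[[0,0,10],0,40],[[0,0,10],0,40],[[0,0,10],0,40],[[0,0,10],0,40],[[0,0,10],0,40],[[0,0,0],0,40],[[0,0,0],0,40],[[0,0,0],0,40]]}}

```text
t: 14.5
tool_pos: [0.457, -0.3192, 0.2158]
tcp_rot: [0.999, 0.011, -0.037, -0.03]
wrist_force: [-0.3, -0.2, -0.8]
finger_gap: 0.0601
```

```bash
python3 plan.py .455 -.3305 .165 .012 40 25
```

```text
t 14.50 grasp [ 0.4521 -0.3154  0.1511] yaw 0.025 toolz [-0.075  0.059] gap 60.1 F [-0.3 -0.2 -0.8] q [ 0.56  0.6   0.03  1.74 -0.03  0.9  -0.95]
D [  2.9 -15.1  13.9] dyaw -0.013 n 1
[[[1, 14, -15], 0.01, 40]]
```

Call:
{"fn": "play_rows", "kwargs": {"rows": [[[0,4,-12],0,40],[[0,4,-12],0,40],[[0,2,-12],0,40],[[0,0,-12],0,40],[[0,0,-12],0,40],[[0,0,-12],0,40],[[0,0,0],0,40],[[0,0,0],0,40]]}}

```text
t: 15.17
tool_pos: [0.4631, -0.3341, 0.2916]
tcp_rot: [0.999, 0.012, -0.037, -0.03]
wrist_force: [0.4, 0.6, -1.9]
finger_gap: 0.0602
```

```bash
python3 plan.py .455 -.3305 .165 .012 40 25
```

```text
t 15.17 grasp [ 0.4583 -0.3303  0.2269] yaw 0.025 toolz [-0.074  0.058] gap 60.2 F [ 0.4  0.6 -1.9] q [ 0.57  0.54  0.03  1.61 -0.03  1.09 -0.94]
D [ -3.3  -0.2 -61.9] dyaw -0.013 n 3
[[[0, 1, 21], 0.0, 40], [[0, 1, 21], 0.0, 40], [[0, 1, 21], 0.0, 40]]
```

Call:
{"fn": "play_rows", "kwargs": {"rows": [[[0,0,38],0,40],[[0,0,30],0,40],[[0,0,0],0,40],[[0,0,0],0,40],[[0,0,0],0,40]]}}

```text
t: 15.58
tool_pos: [0.4589, -0.3305, 0.2234]
tcp_rot: [0.999, 0.012, -0.035, -0.028]
wrist_force: [-0.0, -0.0, -1.2]
finger_gap: 0.0602
```

```bash
python3 plan.py .455 -.3305 .165 .012 40 25
```

```text
t 15.58 grasp [ 0.4543 -0.3269  0.1586] yaw 0.026 toolz [-0.07   0.056] gap 60.2 F [-0.  -0.  -1.2] q [ 0.57  0.6   0.03  1.71 -0.03  0.92 -0.93]
D [ 0.7 -3.6  6.4] dyaw -0.014 n 1
[[[0, 3, -7], 0.01, 40]]
```

Call:
{"fn": "play_rows", "kwargs": {"rows": [[[32,23,-3],0,40],[[32,23,-3],0,40],[[0,0,0],0,40],[[0,0,0],0,40],[[0,0,0],0,40]]}}

```text
t: 16.0
tool_pos: [0.5217, -0.3737, 0.2232]
tcp_rot: [0.999, 0.012, -0.039, -0.031]
wrist_force: [0.2, 0.6, -1.9]
finger_gap: 0.06
```

```bash
python3 plan.py .455 -.3305 .165 .012 40 25
```

```text
t 16.00 grasp [ 0.5166 -0.3697  0.1585] yaw 0.026 toolz [-0.078  0.061] gap 60.0 F [ 0.2  0.6 -1.9] q [ 0.57  0.71  0.03  1.47 -0.03  1.05 -0.93]
D [-61.6  39.2   6.5] dyaw -0.014 n 3
[[[-20, -14, 0], 0.0, 40], [[-20, -13, 0], 0.0, 40], [[-20, -13, 0], 0.0, 40]]
```

Call:
{"fn": "play_rows", "kwargs": {"rows": [[[-12,-8,0],0,40],[[-12,-8,0],0,40],[[-12,-8,0],0,40],[[-12,-8,0],0,40],[[-12,-8,0],0,40],[[0,0,0],0,40],[[0,0,0],0,40],[[0,0,0],0,40]]}}

```text
t: 16.67
tool_pos: [0.4561, -0.3322, 0.2385]
tcp_rot: [0.999, 0.012, -0.035, -0.029]
wrist_force: [-0.2, -0.6, -2.0]
finger_gap: 0.06
```

```bash
python3 plan.py .455 -.3305 .165 .012 40 25
```

```text
t 16.67 grasp [ 0.4515 -0.3285  0.1737] yaw 0.025 toolz [-0.07   0.056] gap 60.0 F [-0.2 -0.6 -2. ] q [ 0.58  0.58  0.03  1.7  -0.03  0.95 -0.93]
D [ 3.5 -2.  -8.7] dyaw -0.013 n 1
[[[4, 3, 8], 0.01, 40]]
```

Call:
{"fn": "play_rows", "kwargs": {"rows": [[[10,7,0],0,40],[[10,7,0],0,40],[[10,7,0],0,40],[[10,7,0],0,40],[[10,7,0],0,40],[[10,7,0],0,40],[[0,0,0],0,40],[[0,0,0],0,40]]}}

```text
t: 17.33
tool_pos: [0.5236, -0.3765, 0.2333]
tcp_rot: [0.999, 0.012, -0.031, -0.026]
wrist_force: [0.3, 0.5, -1.8]
finger_gap: 0.0598
```

```bash
python3 plan.py .455 -.3305 .165 .012 40 25
```

```text
t 17.33 grasp [ 0.5194 -0.3731  0.1685] yaw 0.026 toolz [-0.064  0.052] gap 59.8 F [ 0.3  0.5 -1.8] q [ 0.57  0.7   0.03  1.46 -0.03  1.06 -0.93]
D [-64.4  42.6  -3.5] dyaw -0.014 n 4
[[[-16, -11, 2], 0.0, 40], [[-16, -11, 2], 0.0, 40], [[-16, -11, 2], 0.0, 40], [[-16, -11, 2], 0.0, 40]]
```

Call:
{"fn": "play_rows", "kwargs": {"rows": [[[-33,-23,0],0,40],[[-33,-23,0],0,40],[[0,0,0],0,40],[[0,0,0],0,40],[[0,0,0],0,40]]}}

```text
t: 17.75
tool_pos: [0.4494, -0.3272, 0.2349]
tcp_rot: [0.999, 0.012, -0.037, -0.03]
wrist_force: [0.6, -0.0, -2.2]
finger_gap: 0.0602
```

```bash
python3 plan.py .455 -.3305 .165 .012 40 25
```

```text
t 17.75 grasp [ 0.4445 -0.3233  0.1702] yaw 0.026 toolz [-0.075  0.06 ] gap 60.2 F [ 0.6 -0.  -2.2] q [ 0.58  0.58  0.03  1.72 -0.03  0.94 -0.93]
D [10.5 -7.2 -5.2] dyaw -0.014 n 1
[[[11, 8, 4], 0.01, 40]]
```

Call:
{"fn": "play_rows", "kwargs": {"rows": [[[10,7,0],0,40],[[10,7,0],0,40],[[10,7,0],0,40],[[10,7,0],0,40],[[10,7,0],0,40],[[10,7,0],0,40],[[10,7,0],0,40],[[10,7,0],0,40],[[10,7,0],0,40],[[10,7,0],0,40]]}}

```text
t: 18.58
tool_pos: [0.5624, -0.402, 0.2284]
tcp_rot: [0.999, 0.012, -0.03, -0.026]
wrist_force: [0.0, -0.0, -1.6]
finger_gap: 0.0599
```

```bash
python3 plan.py .455 -.3305 .165 .012 40 25
```

```text
t 18.58 grasp [ 0.5584 -0.3987  0.1636] yaw 0.026 toolz [-0.061  0.051] gap 59.9 F [ 0.  -0.  -1.6] q [ 0.58  0.78  0.03  1.31 -0.03  1.13 -0.93]
D [-103.4   68.2    1.4] dyaw -0.014 n 5
[[[-20, -14, 2], 0.0, 40], [[-20, -14, 2], 0.0, 40], [[-20, -14, 2], 0.0, 40], [[-20, -14, 2], 0.0, 40], [[-20, -14, 2], 0.0, 40]]
```

Call:
{"fn": "play_rows", "kwargs": {"rows": [[[-10,-7,0],0,40],[[-10,-7,0],0,40],[[-10,-7,0],0,40],[[-10,-7,0],0,40],[[-10,-7,0],0,40],[[-10,-7,0],0,40],[[-10,-7,0],0,40],[[-10,-7,0],0,40],[[0,0,0],0,40]]}}

```text
t: 19.33
tool_pos: [0.4898, -0.3531, 0.2349]
tcp_rot: [0.999, 0.013, -0.023, -0.021]
wrist_force: [-1.1, -0.3, -2.4]
finger_gap: 0.06
```

```bash
python3 plan.py .455 -.3305 .165 .012 40 25
```

```text
t 19.33 grasp [ 0.4868 -0.3505  0.1701] yaw 0.027 toolz [-0.046  0.041] gap 60.0 F [-1.1 -0.3 -2.4] q [ 0.57  0.63  0.03  1.61 -0.03  0.96 -0.93]
D [-31.8  20.   -5.1] dyaw -0.015 n 2
[[[-16, -10, 4], 0.01, 40], [[-16, -10, 4], 0.01, 40]]
```

Call:
{"fn": "play_rows", "kwargs": {"rows": [[[8,6,0],0,40],[[8,6,0],0,40],[[8,6,0],0,40],[[8,6,0],0,40],[[8,6,0],0,40],[[8,6,0],0,40],[[8,6,0],0,40],[[8,6,0],0,40],[[8,6,0],0,40],[[8,6,0],0,40]]}}

```text
t: 20.17
tool_pos: [0.5856, -0.4199, 0.2322]
tcp_rot: [1.0, 0.014, -0.015, -0.015]
wrist_force: [-0.3, 0.0, -2.2]
finger_gap: 0.0603
```

```bash
python3 plan.py .455 -.3305 .165 .012 40 25
```

```text
t 20.17 grasp [ 0.5837 -0.418   0.1672] yaw 0.028 toolz [-0.03  0.03] gap 60.3 F [-0.3  0.  -2.2] q [ 0.58  0.81  0.03  1.23 -0.03  1.14 -0.93]
D [-128.7   87.5   -2.2] dyaw -0.016 n 7
[[[-18, -13, 1], 0.0, 40], [[-18, -13, 1], 0.0, 40], [[-18, -13, 1], 0.0, 40], [[-18, -13, 1], 0.0, 40], [[-18, -13, 1], 0.0, 40], [[-18, -13, 1], 0.0, 40], [[-18, -13, 1], 0.0, 40]]
```

Call:
{"fn": "play_rows", "kwargs": {"rows": [[[-10,-7,0],0,40],[[-10,-7,0],0,40],[[-10,-7,0],0,40],[[-10,-7,0],0,40],[[-10,-7,0],0,40],[[-10,-7,0],0,40],[[-10,-7,0],0,40],[[-10,-7,0],0,40],[[-10,-7,0],0,40],[[-10,-7,0],0,40]]}}

```text
t: 21.0
tool_pos: [0.4966, -0.3603, 0.2337]
tcp_rot: [1.0, 0.015, -0.005, -0.009]
wrist_force: [-0.3, 0.5, -1.5]
finger_gap: 0.06
```

```bash
python3 plan.py .455 -.3305 .165 .012 40 25
```

```text
t 21.00 grasp [ 0.4958 -0.3592  0.1687] yaw 0.029 toolz [-0.011  0.017] gap 60.0 F [-0.3  0.5 -1.5] q [ 0.58  0.63  0.03  1.61 -0.03  0.92 -0.92]
D [-40.8  28.7  -3.7] dyaw -0.017 n 2
[[[-20, -15, 2], 0.01, 40], [[-20, -15, 2], 0.01, 40]]
```

Call:
{"fn": "play_rows", "kwargs": {"rows": [[[-10,-7,0],0,40],[[-10,-7,0],0,40],[[-10,-7,0],0.01,40],[[-6,-5,0],0,40],[[0,0,0],0,40],[[0,0,0],0,40],[[0,0,0],0,40]]}}

```text
t: 21.58
tool_pos: [0.4651, -0.3385, 0.2363]
tcp_rot: [1.0, 0.01, -0.001, -0.005]
wrist_force: [-0.4, -0.5, -1.1]
finger_gap: 0.0601
```

```bash
python3 plan.py .455 -.3305 .08 .012 40 30
```

```text
t 21.58 grasp [ 0.465  -0.3378  0.1713] yaw 0.020 toolz [-0.001  0.011] gap 60.1 F [-0.4 -0.5 -1.1] q [ 0.58  0.57  0.03  1.72 -0.03  0.85 -0.93]
D [-10.    7.3 -91.3] dyaw -0.008 n 4
[[[-2, -2, 23], 0.0, 40], [[-2, -2, 23], 0.0, 40], [[-2, -2, 23], 0.0, 40], [[-2, -2, 23], 0.0, 40]]
```

Call:
{"fn": "play_rows", "kwargs": {"rows": [[[-3,-2,23],0,40],[[-3,-2,26],0,40],[[-2,-2,23],0,40],[[0,0,10],0,40],[[0,0,0],0,40],[[0,0,0],0,40]]}}

```text
t: 22.08
tool_pos: [0.4644, -0.3366, 0.1537]
tcp_rot: [1.0, 0.01, 0.005, -0.001]
wrist_force: [-0.2, -0.6, -1.5]
finger_gap: 0.0601
```

```bash
python3 plan.py .455 -.3305 .05 .012 40 30
```

```text
t 22.08 grasp [ 0.4651 -0.3364  0.0887] yaw 0.021 toolz [0.011 0.002] gap 60.1 F [-0.2 -0.6 -1.5] q [ 0.58  0.68  0.02  1.81 -0.03  0.64 -0.93]
D [-10.1   5.9 -38.7] dyaw -0.009 n 2
[[[-5, -3, 19], 0.0, 40], [[-5, -3, 19], 0.0, 40]]
```

Call:
{"fn": "play_rows", "kwargs": {"rows": [[[-7,-5,12],0,40],[[-6,-4,14],0,40],[[-4,-2,10],0,40],[[0,0,0],0,40],[[0,0,0],0,40]]}}

```text
t: 22.5
tool_pos: [0.4535, -0.3301, 0.1226]
tcp_rot: [1.0, 0.01, 0.012, 0.004]
wrist_force: [0.3, -0.7, -1.0]
finger_gap: 0.0601
```

```bash
python3 plan.py .455 -.3305 .0345 .012 40 30
```

```text
t 22.50 grasp [ 0.4552 -0.3306  0.0576] yaw 0.021 toolz [ 0.025 -0.007] gap 60.1 F [ 0.3 -0.7 -1. ] q [ 0.58  0.71  0.02  1.88 -0.04  0.53 -0.92]
D [ -0.2   0.1 -23.1] dyaw -0.009 n 1
[[[-1, 0, 23], 0.01, 40]]
```

Call:
{"fn": "play_rows", "kwargs": {"rows": [[[0,0,8],0,40],[[0,0,8],0,40],[[0,0,0],0,40],[[0,0,0],0,40]]}}

```text
t: 22.83
tool_pos: [0.4575, -0.3326, 0.1089]
tcp_rot: [1.0, 0.01, 0.016, 0.006]
wrist_force: [-0.2, -1.0, -0.5]
finger_gap: 0.0603
```

```bash
python3 plan.py .455 -.3305 .0345 .012 40 30
```

```text
t 22.83 grasp [ 0.4596 -0.3334  0.0439] yaw 0.021 toolz [ 0.033 -0.012] gap 60.3 F [-0.2 -1.  -0.5] q [ 0.58  0.73  0.01  1.88 -0.04  0.5  -0.92]
D [-4.6  2.9 -9.4] dyaw -0.009 n 1
[[[-5, -3, 9], 0.01, 40]]
```

Call:
{"fn": "play_rows", "kwargs": {"rows": [[[-5,-3,8],0,40],[[0,0,0],0,40],[[0,0,0],0,40]]}}

```text
t: 23.08
tool_pos: [0.4542, -0.3308, 0.1016]
tcp_rot: [1.0, 0.01, 0.018, 0.008]
wrist_force: [-0.4, -0.6, -0.9]
finger_gap: 0.0601
```

```bash
python3 plan.py .455 -.3305 .0345 .012 40 30
```

```text
t 23.08 grasp [ 0.4565 -0.3318  0.0366] yaw 0.021 toolz [ 0.036 -0.015] gap 60.1 F [-0.4 -0.6 -0.9] q [ 0.59  0.74  0.01  1.89 -0.04  0.47 -0.92]
D [-1.5  1.3 -2.1] dyaw -0.009 n 1
[[[-2, -1, 2], 0.01, 40]]
```

Call:
{"fn": "play_rows", "kwargs": {"rows": [[[-1,0,4],0,40],[[0,0,3],0,40]]}}

```text
t: 23.25
tool_pos: [0.4544, -0.3316, 0.0986]
tcp_rot: [1.0, 0.01, 0.019, 0.008]
wrist_force: [-7.5, 4.0, 29.6]
finger_gap: 0.06
```

Call:
{"fn": "play_rows", "kwargs": {"rows": [[[0,0,-2],0,72],[[0,0,0],0,72],[[0,0,0],0,72],[[0,0,0],0,72],[[0,0,-15],0,72],[[0,0,-30],0,80],[[0,0,-35],0,93],[[0,0,-30],0,93],[[0,0,-10],0,93],[[0,0,0],0,93]]}}

```text
t: 24.08
tool_pos: [0.4505, -0.3303, 0.2247]
tcp_rot: [1.0, 0.01, 0.018, 0.008]
wrist_force: [-0.8, -0.4, -0.2]
finger_gap: 0.0924
```

```bash
cat > look.py <<'E'
from h import *
import sys
p=camera_params("top"); im,d=read_camera("top"); np.save("pics/last.npy",im); np.save("pics/lastd.npy",d); cv2.imwrite(sys.argv[1],im[:,:,::-1])
H=cloud(d,p)[...,2]
trays=dict(L=(.5026,-.3299,.012),S=(.5225,.2926,-.207))
for a in sys.argv[2:]:  # name:zTop:x:y:r:tray
    n,z,x,y,r,*t=a.split(":"); z,x,y,r=map(float,(z,x,y,r))
    W=cloud(d,p); m=((abs(H-z)<.011)&(np.hypot(W[...,0]-x,W[...,1]-y)<r)).astype(np.uint8)
    k,l,s,c=cv2.connectedComponentsWithStats(m)
    if k<2: print(n,"none"); continue
    i=1+np.argmax(s[1:,4]); cs,_=cv2.findContours((l==i).astype(np.uint8),cv2.RETR_EXTERNAL,cv2.CHAIN_APPROX_NONE)
    c,sz,an=rect(ray(cs[0][:,0],z,p)[:,:2]); print(n,s[i,4],"c",c.round(4),"size",np.round(sz,1),"ang",round(float(an),3),"z",np.median(H[l==i]).round(4),"px",np.argwhere(l==i).mean(0)[::-1].round(),end=" ")
    if t:
        tx,ty,ta=trays[t[0]]; q=c-[tx,ty]; print("in tray",[round(float(q[0]*np.cos(ta)+q[1]*np.sin(ta)),4),round(float(-q[0]*np.sin(ta)+q[1]*np.cos(ta)),4)],end="")
    print()
E
python3 plan.py .6768 -.1003 .2 1.376 93
python3 look.py pics/top2.png med:.046:.455:-.33:.08:L long:.042:.677:-.1:.09 short:.054:.646:.088:.09
```

```text
t 24.08 grasp [ 0.4529 -0.3313  0.1598] yaw 0.021 toolz [ 0.037 -0.015] gap 92.4 F [-0.8 -0.4 -0.2] q [ 0.58  0.55  0.02  1.81 -0.03  0.74 -0.93]
D [223.9 231.   40.2] dyaw 1.355 n 12
[[[19, -19, -3], -0.11, 93], [[21, -17, -3], -0.11, 93], [[23, -14, -3], -0.11, 93], [[24, -11, -3], -0.11, 93], [[25, -9, -3], -0.11, 93], [[26, -6, -3], -0.11, 93], [[27, -3, -3], -0.11, 93], [[27, 0, -3], -0.11, 93], [[27, 3, -3], -0.11, 93], [[26, 6, -3], -0.11, 93], [[25, 9, -3], -0.11, 93], [[24, 12, -3], -0.11, 93]]
med 189 c [ 0.5031 -0.3293] size [18.7 60.4] ang 1.558 z 0.0462 px [481. 244.] in tray [0.0005, 0.0006]
long 1863 c [ 0.675  -0.0996] size [ 61.1 139.5] ang 1.422 z 0.0426 px [369. 166.] 
short 1239 c [0.6494 0.0861] size [59.6 90.1] ang 1.556 z 0.0547 px [280. 178.]
```

View pics/top2.png

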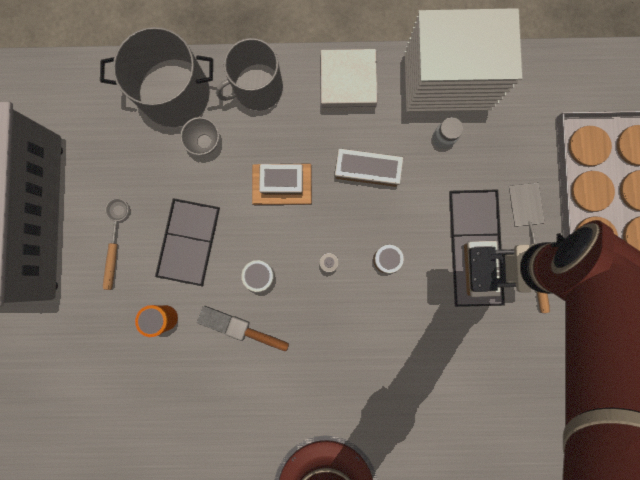

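Call:
{"fn": "play_rows", "kwargs": {"rows": [[[2,-15,0],0,93],[[4,-30,0],0,93],[[4,-30,0],0,93],[[4,-30,0],0,93],[[4,-30,0],0,93],[[3,-25,0],0,93],[[1,-15,0],0,93],[[0,-8,0],0,93],[[0,0,0],0,93],[[0,0,0],0,93]]}}

```text
t: 24.97
tool_pos: [0.4642, -0.14, 0.2074]
tcp_rot: [1.0, 0.008, 0.007, 0.005]
wrist_force: [-0.2, -0.1, 0.5]
finger_gap: 0.0931
```

```bash
python3 plan.py .4791 -.1369 .09 0.02 93 30
```

```text
t 24.97 grasp [ 0.4651 -0.1407  0.1424] yaw 0.017 toolz [ 0.014 -0.011] gap 93.1 F [-0.2 -0.1  0.5] q [ 0.21  0.49  0.05  2.02 -0.03  0.62 -1.28]
D [ 14.    3.8 -52.4] dyaw 0.003 n 2
[[[7, -2, 26], -0.0, 93], [[7, -2, 26], -0.0, 93]]
```

Call:
{"fn": "play_rows", "kwargs": {"rows": [[[5,-1,15],0,93],[[5,-1,18],0,93],[[4,-1,15],0,93],[[0,0,5],0,93],[[0,0,0],0,93],[[0,0,0],0,93]]}}

```text
t: 25.47
tool_pos: [0.4783, -0.147, 0.1514]
tcp_rot: [1.0, 0.001, 0.007, 0.008]
wrist_force: [0.3, -1.0, 0.5]
finger_gap: 0.0933
```

```bash
python3 plan.py .4791 -.1369 .03 0.02 93 20
```

```text
t 25.47 grasp [ 0.4792 -0.148   0.0864] yaw 0.003 toolz [ 0.013 -0.016] gap 93.3 F [ 0.3 -1.   0.5] q [ 0.22  0.6   0.05  2.02 -0.03  0.5  -1.28]
D [ -0.1  11.1 -56.4] dyaw 0.017 n 3
[[[0, -4, 19], -0.01, 93], [[0, -4, 19], -0.01, 93], [[0, -4, 19], -0.01, 93]]
```

Call:
{"fn": "play_rows", "kwargs": {"rows": [[[0,-6,4],0,93],[[0,-5,8],0,93],[[0,0,14],0,93],[[0,0,14],0,93],[[0,0,8],0,93],[[0,0,0],0,93],[[0,0,0],0,93]]}}

```text
t: 26.05
tool_pos: [0.4799, -0.1364, 0.1034]
tcp_rot: [1.0, 0.0, 0.01, 0.009]
wrist_force: [0.7, 0.7, 0.2]
finger_gap: 0.093
```

```bash
python3 plan.py .4791 -.1369 .03 0.02 93 20
```

```text
t 26.05 grasp [ 0.4812 -0.1376  0.0384] yaw 0.001 toolz [ 0.02  -0.018] gap 93.0 F [0.7 0.7 0.2] q [ 0.2   0.69  0.04  2.06 -0.04  0.37 -1.3 ]
D [-2.1  0.7 -8.4] dyaw 0.019 n 1
[[[-2, -1, 8], -0.02, 93]]
```

Call:
{"fn": "play_rows", "kwargs": {"rows": [[[-2,-1,9],0,93],[[0,0,0],0,93],[[0,0,0],0,40],[[0,0,0],0,40],[[0,0,0],0,40],[[0,0,0],0,40],[[0,0,0],0,40],[[0,0,0],0,40]]}}

```text
t: 26.72
tool_pos: [0.4791, -0.1356, 0.0958]
tcp_rot: [1.0, 0.0, 0.012, 0.01]
wrist_force: [0.3, 0.6, -0.1]
finger_gap: 0.0596
```

```bash
python3 plan.py .4791 -.1369 .03 0.02 93 20
```

```text
t 26.72 grasp [ 0.4807 -0.1369  0.0308] yaw 0.001 toolz [ 0.025 -0.019] gap 59.6 F [ 0.3  0.6 -0.1] q [ 0.2   0.7   0.04  2.07 -0.04  0.35 -1.3 ]
D [-1.6 -0.  -0.8] dyaw 0.019 n 1
[[[-2, 0, 1], -0.02, 93]]
```

Call:
{"fn": "play_rows", "kwargs": {"rows": [[[0,0,-8],0,40],[[0,0,-12],0,40],[[0,0,-12],0,40],[[0,0,-12],0,40],[[0,0,-12],0,40],[[0,0,-12],0,40],[[0,0,-12],0,40],[[0,0,-10],0,40],[[0,0,0],0,40],[[0,0,0],0,40]]}}

```text
t: 27.55
tool_pos: [0.4748, -0.1334, 0.1931]
tcp_rot: [1.0, 0.0, 0.011, 0.009]
wrist_force: [0.5, -0.2, -1.0]
finger_gap: 0.0598
```

```bash
python3 plan.py .5775 -.329 .12 0.012 40 25
```

```text
t 27.55 grasp [ 0.4763 -0.1346  0.1281] yaw 0.000 toolz [ 0.022 -0.018] gap 59.8 F [ 0.5 -0.2 -1. ] q [ 0.18  0.52  0.06  2.01 -0.03  0.58 -1.31]
D [ 101.2 -194.4   -8.1] dyaw 0.012 n 9
[[[11, 22, 2], -0.0, 40], [[11, 22, 2], -0.0, 40], [[11, 22, 2], -0.0, 40], [[11, 22, 2], -0.0, 40], [[11, 22, 2], -0.0, 40], [[11, 22, 2], -0.0, 40], [[11, 22, 2], -0.0, 40], [[11, 22, 2], -0.0, 40], [[11, 22, 2], -0.0, 40]]
```

Call:
{"fn": "play_rows", "kwargs": {"rows": [[[6,12,0],0,40],[[12,23,0],0,40],[[12,24,0],0,40],[[12,24,0],0,40],[[12,24,0],0,40],[[12,24,0],0,40],[[12,23,0],0,40],[[8,14,0],0,40],[[4,6,0],0,40],[[0,0,0],0,40]]}}

```text
t: 28.38
tool_pos: [0.5657, -0.3235, 0.1882]
tcp_rot: [1.0, -0.0, 0.004, 0.009]
wrist_force: [0.4, -0.6, -0.8]
finger_gap: 0.0599
```

```bash
python3 plan.py .5775 -.329 .07 0.012 40 25
```

```text
t 28.38 grasp [ 0.5662 -0.3246  0.1232] yaw 0.000 toolz [ 0.008 -0.018] gap 59.9 F [ 0.4 -0.6 -0.8] q [ 0.46  0.73  0.04  1.56 -0.02  0.84 -1.07]
D [ 11.3  -4.4 -53.2] dyaw 0.012 n 3
[[[4, 1, 18], -0.0, 40], [[4, 1, 18], -0.0, 40], [[4, 1, 18], -0.0, 40]]
```

Call:
{"fn": "play_rows", "kwargs": {"rows": [[[4,1,14],0,40],[[4,1,18],0,40],[[2,1,16],0,40],[[0,0,4],0,40],[[0,0,0],0,40],[[0,0,0],0,40]]}}

```text
t: 28.88
tool_pos: [0.5732, -0.3303, 0.13]
tcp_rot: [1.0, -0.002, 0.0, 0.008]
wrist_force: [0.2, -0.1, -1.5]
finger_gap: 0.0599
```

```bash
python3 plan.py .5775 -.329 .037 0.012 40 25
```

```text
t 28.88 grasp [ 0.5732 -0.3313  0.065 ] yaw -0.003 toolz [ 0.001 -0.015] gap 59.9 F [ 0.2 -0.1 -1.5] q [ 0.46  0.82  0.04  1.56 -0.03  0.76 -1.07]
D [  4.3   2.3 -28. ] dyaw 0.015 n 2
[[[2, -1, 14], -0.01, 40], [[2, -1, 14], -0.01, 40]]
```

Call:
{"fn": "play_rows", "kwargs": {"rows": [[[3,-1,12],0,40],[[1,0,9],0,40],[[0,0,0],0,40],[[0,0,0],0,40]]}}

```text
t: 29.22
tool_pos: [0.5783, -0.3294, 0.1092]
tcp_rot: [1.0, -0.001, 0.002, 0.008]
wrist_force: [0.9, 0.5, -0.5]
finger_gap: 0.0596
```

```bash
python3 plan.py .5775 -.329 .035 0.012 40 25
```

```text
t 29.22 grasp [ 0.5785 -0.3304  0.0442] yaw -0.003 toolz [ 0.004 -0.016] gap 59.6 F [ 0.9  0.5 -0.5] q [ 0.46  0.85  0.04  1.56 -0.03  0.72 -1.07]
D [-1.   1.4 -9.2] dyaw 0.015 n 1
[[[-1, -2, 9], -0.01, 40]]
```

Call:
{"fn": "play_rows", "kwargs": {"rows": [[[-1,-1,7],0,40],[[0,0,2],0,40],[[0,0,2],0,40]]}}

```text
t: 29.47
tool_pos: [0.5778, -0.3286, 0.0996]
tcp_rot: [1.0, -0.001, 0.003, 0.008]
wrist_force: [-4.4, 2.3, 20.0]
finger_gap: 0.0595
```

Call:
{"fn": "play_rows", "kwargs": {"rows": [[[0,0,-1],0,75],[[0,0,0],0,75],[[0,0,0],0,75],[[0,0,0],0,75],[[0,0,-15],0,75],[[0,0,-25],0,80],[[0,0,-25],0,93],[[0,0,-20],0,93],[[0,0,-10],0,93],[[0,0,0],0,93]]}}

```text
t: 30.3
tool_pos: [0.5772, -0.3272, 0.1987]
tcp_rot: [1.0, -0.001, 0.002, 0.008]
wrist_force: [0.1, -0.3, -1.1]
finger_gap: 0.0929
```

```bash
python3 plan.py .4712 -.0119 .16 0.0 93 25
```

```text
t 30.30 grasp [ 0.5775 -0.3283  0.1337] yaw -0.003 toolz [ 0.005 -0.017] gap 92.9 F [ 0.1 -0.3 -1.1] q [ 0.45  0.73  0.05  1.51 -0.02  0.89 -1.07]
D [-106.3  316.4   26.3] dyaw 0.003 n 14
[[[-8, -23, -2], -0.0, 93], [[-8, -23, -2], -0.0, 93], [[-8, -23, -2], -0.0, 93], [[-8, -23, -2], -0.0, 93], [[-8, -23, -2], -0.0, 93], [[-8, -23, -2], -0.0, 93], [[-8, -23, -2], -0.0, 93], [[-8, -23, -2], -0.0, 93], [[-8, -23, -2], -0.0, 93], [[-8, -23, -2], -0.0, 93], [[-8, -23, -2], -0.0, 93], [[-8, -23, -2], -0.0, 93], [[-8, -23, -2], -0.0, 93], [[-8, -23, -2], -0.0, 93]]
```

Call:
{"fn": "play_rows", "kwargs": {"rows": [[[-5,-13,-3],0,93],[[-9,-26,-3],0,93],[[-9,-26,-3],0,93],[[-9,-26,-3],0,93],[[-9,-26,-3],0,93],[[-9,-26,-3],0,93],[[-9,-26,-3],0,93],[[-9,-26,-3],0,93],[[-9,-26,-3],0,93],[[-9,-26,-3],0,93]]}}

```text
t: 31.13
tool_pos: [0.485, -0.0771, 0.2135]
tcp_rot: [1.0, -0.009, -0.004, 0.011]
wrist_force: [0.7, 0.0, 0.2]
finger_gap: 0.0927
```

```bash
python3 plan.py .4712 -.0119 .16 0.0 93 25
```

```text
t 31.13 grasp [ 0.4845 -0.0785  0.1485] yaw -0.017 toolz [-0.008 -0.021] gap 92.7 F [0.7 0.  0.2] q [ 0.05  0.49  0.08  1.98 -0.02  0.67 -1.45]
D [-13.3  66.6  11.5] dyaw 0.017 n 3
[[[-5, -22, -4], -0.01, 93], [[-5, -22, -4], -0.01, 93], [[-5, -22, -4], -0.01, 93]]
```

Call:
{"fn": "play_rows", "kwargs": {"rows": [[[-4,-20,-2],-0.01,93],[[-4,-14,0],-0.01,93],[[-2,-8,0],0,93],[[0,0,0],0,93],[[0,0,0],0,93]]}}

```text
t: 31.55
tool_pos: [0.4706, -0.0258, 0.2111]
tcp_rot: [1.0, 0.008, -0.008, 0.009]
wrist_force: [-0.2, -0.8, -0.2]
finger_gap: 0.0932
```

```bash
python3 plan.py .4712 -.0119 .11 0.0 93 25;python3 look.py pics/top3.png pot:.05:.5775:-.329:.05:L med:.046:.455:-.33:.08:L cup:.084:.446:.132:.05
python3 - <<'E'
from h import *
im,d=read_camera("wrist"); cv2.imwrite("pics/w3.png",im[:,:,::-1])
E
```

```text
t 31.55 grasp [ 0.4695 -0.027   0.1461] yaw 0.015 toolz [-0.017 -0.018] gap 93.2 F [-0.2 -0.8 -0.2] q [-0.05  0.48  0.07  2.03 -0.02  0.65 -1.52]
D [  1.7  15.1 -36.1] dyaw -0.015 n 2
[[[1, -8, 18], 0.01, 93], [[1, -8, 18], 0.01, 93]]
pot 667 c [ 0.5758 -0.327 ] size [56.6 60.3] ang 1.557 z 0.0507 px [480. 211.] in tray [0.0732, 0.002]
med 1668 c [ 0.4561 -0.3308] size [ 61.6 114.6] ang 0.023 z 0.0465 px [483. 268.] in tray [-0.0465, -0.0003]
cup 790 c [0.4459 0.1318] size [61.6 61.8] ang 1.568 z 0.0852 px [257. 276.]
```

View pics/w3.png

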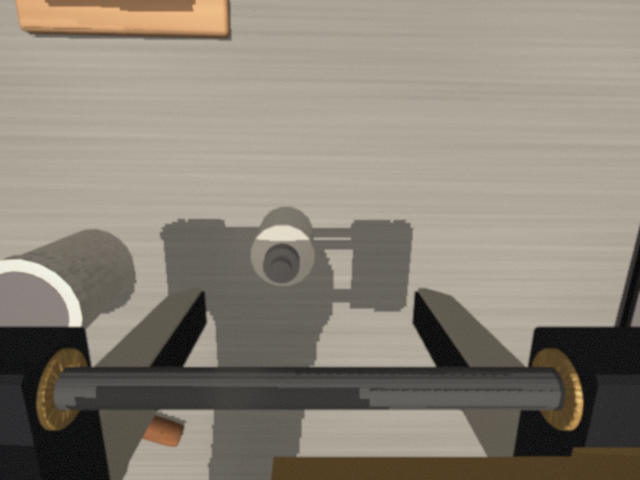

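Pot (in-tray 73, 2 mm) and medium box (-46.5, 0 mm) sit well. In the wrist view the bottle at (282,255) is between the fingers, slightly left of the middle, which agrees with the 15 mm still to go.

Call:
{"fn": "play_rows", "kwargs": {"rows": [[[1,-8,4],0.01,93],[[1,-7,10],0,93],[[0,0,18],0,93],[[0,0,6],0,93],[[0,0,0],0,93],[[0,0,0],0,93]]}}

```text
t: 32.15
tool_pos: [0.4749, -0.0162, 0.1709]
tcp_rot: [1.0, -0.005, -0.006, 0.01]
wrist_force: [-0.0, 0.6, 0.1]
finger_gap: 0.0928
```

```bash
python3 plan.py .4712 -.0119 .045 0.0 93 25
```

```text
t 32.15 grasp [ 0.474  -0.0175  0.1059] yaw -0.011 toolz [-0.013 -0.02 ] gap 92.8 F [-0.   0.6  0.1] q [-0.07  0.55  0.07  2.06 -0.03  0.55 -1.56]
D [ -2.8   5.6 -60.9] dyaw 0.011 n 3
[[[-1, -2, 20], -0.0, 93], [[-1, -2, 20], -0.0, 93], [[-1, -2, 20], -0.0, 93]]
```

Call:
{"fn": "play_rows", "kwargs": {"rows": [[[-1,-5,8],0,93],[[-1,-2,15],0,93],[[-1,0,18],0,93],[[0,0,12],0,93],[[0,0,3],0,93],[[0,0,0],0,93],[[0,0,0],0,93]]}}

```text
t: 32.73
tool_pos: [0.4742, -0.0096, 0.1146]
tcp_rot: [1.0, -0.007, -0.002, 0.01]
wrist_force: [0.2, 0.6, 0.5]
finger_gap: 0.093
```

```bash
python3 plan.py .4712 -.0119 .045 0.0 93 25
```

```text
t 32.73 grasp [ 0.474  -0.0108  0.0497] yaw -0.014 toolz [-0.004 -0.019] gap 93.0 F [0.2 0.6 0.5] q [-0.08  0.65  0.06  2.1  -0.04  0.39 -1.57]
D [-2.8 -1.1 -4.7] dyaw 0.014 n 1
[[[-3, 1, 5], -0.01, 93]]
```

Call:
{"fn": "play_rows", "kwargs": {"rows": [[[-3,1,7],0,93],[[0,0,0],0,30],[[0,0,0],0,25],[[0,0,0],0,25],[[0,0,0],0,25],[[0,0,0],0,25],[[0,0,0],0,25],[[0,0,0],0,25],[[0,0,0],0,25],[[0,0,0],0,25]]}}

```text
t: 33.57
tool_pos: [0.4728, -0.0107, 0.1101]
tcp_rot: [1.0, -0.007, 0.002, 0.01]
wrist_force: [-0.5, -0.7, 0.5]
finger_gap: 0.0394
```

```bash
python3 plan.py .4712 -.0119 .045 0.0 93 25
```

```text
t 33.57 grasp [ 0.473  -0.012   0.0451] yaw -0.015 toolz [ 0.003 -0.019] gap 39.4 F [-0.5 -0.7  0.5] q [-0.07  0.66  0.06  2.11 -0.04  0.37 -1.57]
D [-1.8  0.1 -0.1] dyaw 0.015 n 1
[[[-2, 0, 0], -0.01, 93]]
```

Call:
{"fn": "play_rows", "kwargs": {"rows": [[[0,0,-8],0,25],[[0,0,-14],0,25],[[0,0,-16],0,25],[[0,0,-16],0,25],[[0,0,-16],0,25],[[0,0,-16],0,25],[[0,0,-16],0,25],[[0,0,-10],0,25],[[0,0,0],0,25],[[0,0,0],0,25]]}}

```text
t: 34.4
tool_pos: [0.4702, -0.0085, 0.2299]
tcp_rot: [1.0, -0.007, -0.0, 0.01]
wrist_force: [-0.2, 0.2, -1.3]
finger_gap: 0.0394
```

```bash
python3 plan.py .569 .2829 .165 0.0 25 25
```

```text
t 34.40 grasp [ 0.4702 -0.0098  0.1649] yaw -0.015 toolz [-0.001 -0.019] gap 39.4 F [-0.2  0.2 -1.3] q [-0.1   0.44  0.08  2.02 -0.03  0.68 -1.59]
D [9.880e+01 2.927e+02 1.000e-01] dyaw 0.015 n 13
[[[7, -23, 0], -0.0, 25], [[7, -23, 0], -0.0, 25], [[7, -23, 0], -0.0, 25], [[7, -23, 0], -0.0, 25], [[7, -23, 0], -0.0, 25], [[7, -23, 0], -0.0, 25], [[7, -23, 0], -0.0, 25], [[7, -23, 0], -0.0, 25], [[7, -23, 0], -0.0, 25], [[7, -23, 0], -0.0, 25], [[8, -23, 0], -0.0, 25], [[8, -23, 0], -0.0, 25], [[8, -23, 0], -0.0, 25]]
```

Call:
{"fn": "play_rows", "kwargs": {"rows": [[[4,-12,-2],0,25],[[8,-25,-3],0,25],[[8,-25,-3],0,25],[[8,-25,-3],0,25],[[8,-25,-3],0,25],[[8,-25,-3],0,25],[[8,-25,-3],0,25],[[8,-25,-3],0,25],[[8,-25,-3],0,25],[[8,-23,-3],0,25]]}}

```text
t: 35.23
tool_pos: [0.5484, 0.2373, 0.2448]
tcp_rot: [1.0, -0.012, -0.011, 0.013]
wrist_force: [-0.1, 0.5, -0.6]
finger_gap: 0.0394
```

```bash
python3 plan.py .569 .2829 .165 0.0 25 25
```

```text
t 35.23 grasp [0.547  0.2356 0.1798] yaw -0.025 toolz [-0.022 -0.025] gap 39.4 F [-0.1  0.5 -0.6] q [-0.5   0.6   0.09  1.64 -0.04  0.93 -2.  ]
D [ 22.   47.3 -14.8] dyaw 0.025 n 3
[[[7, -16, 4], -0.01, 25], [[7, -16, 4], -0.01, 25], [[7, -16, 4], -0.01, 25]]
```

Call:
{"fn": "play_rows", "kwargs": {"rows": [[[6,-12,2],0,25],[[6,-10,3],0,25],[[4,-6,3],0,25],[[0,0,0],0,25],[[0,0,0],0,25],[[0,0,0],0,25]]}}

```text
t: 35.73
tool_pos: [0.561, 0.28, 0.2282]
tcp_rot: [1.0, -0.004, -0.016, 0.011]
wrist_force: [0.2, -0.3, -1.1]
finger_gap: 0.0394
```

```bash
python3 plan.py .569 .2829 .11 0.0 25 25
```

```text
t 35.73 grasp [0.5589 0.2785 0.1633] yaw -0.009 toolz [-0.032 -0.023] gap 39.4 F [ 0.2 -0.3 -1.1] q [-0.54  0.67  0.08  1.56 -0.05  0.96 -2.03]
D [ 10.1   4.4 -53.3] dyaw 0.009 n 3
[[[4, -2, 18], -0.0, 25], [[4, -2, 18], -0.0, 25], [[4, -2, 18], -0.0, 25]]
```

Call:
{"fn": "play_rows", "kwargs": {"rows": [[[11,-5,0],0,25],[[11,-5,0],0,25],[[11,-5,0],0,25],[[11,-5,0],0,25],[[11,-5,0],0,25],[[11,-5,0],0,25],[[11,-5,0],0,25],[[0,0,0],0,25]]}}

```text
t: 36.4
tool_pos: [0.6397, 0.3039, 0.2252]
tcp_rot: [1.0, -0.011, -0.019, 0.016]
wrist_force: [-0.1, -0.3, -0.4]
finger_gap: 0.0395
```

Call:
{"fn": "play_rows", "kwargs": {"rows": [[[-11,5,0],0,25],[[-11,5,0],0,25],[[-11,5,0],0,25],[[-11,5,0],0,25],[[-11,5,0],0,25],[[-8,3,0],0,25],[[-4,2,0],0,25],[[0,0,0],0,25],[[0,0,0],0,25]]}}

```text
t: 37.15
tool_pos: [0.5648, 0.2629, 0.2297]
tcp_rot: [0.999, -0.018, -0.022, 0.02]
wrist_force: [-0.1, -0.1, -0.6]
finger_gap: 0.0392
```

```bash
python3 plan.py .569 .2829 .11 0.0 25 25
```

```text
t 37.15 grasp [0.5619 0.2604 0.1648] yaw -0.036 toolz [-0.044 -0.038] gap 39.2 F [-0.1 -0.1 -0.6] q [-0.53  0.67  0.09  1.56 -0.05  0.98 -2.03]
D [  7.1  22.5 -54.8] dyaw 0.036 n 3
[[[3, -8, 18], -0.01, 25], [[3, -8, 18], -0.01, 25], [[3, -8, 18], -0.01, 25]]
```

Call:
{"fn": "play_rows", "kwargs": {"rows": [[[4,-10,10],0,25],[[4,-10,20],0,25],[[2,-5,20],0,25],[[0,0,8],0,25],[[0,0,0],0,25],[[0,0,0],0,25],[[0,0,0],0,25]]}}

```text
t: 37.73
tool_pos: [0.5772, 0.2889, 0.1662]
tcp_rot: [0.999, -0.018, -0.02, 0.018]
wrist_force: [0.0, -0.1, -0.2]
finger_gap: 0.0394
```

```bash
python3 plan.py .569 .2829 .06 0.0 25 25
```

```text
t 37.73 grasp [0.5746 0.2866 0.1013] yaw -0.037 toolz [-0.04  -0.036] gap 39.4 F [ 0.  -0.1 -0.2] q [-0.55  0.77  0.08  1.54 -0.06  0.88 -2.06]
D [ -5.6  -3.7 -41.3] dyaw 0.037 n 2
[[[-2, 1, 21], -0.02, 25], [[-2, 1, 21], -0.02, 25]]
```

Call:
{"fn": "play_rows", "kwargs": {"rows": [[[-3,2,14],-0.02,25],[[-2,1,16],-0.01,25],[[0,0,8],0,25],[[0,0,0],0,25],[[0,0,0],0,25]]}}

```text
t: 38.15
tool_pos: [0.5741, 0.2851, 0.1326]
tcp_rot: [1.0, -0.004, -0.015, 0.016]
wrist_force: [0.0, -0.3, -1.3]
finger_gap: 0.0394
```

```bash
python3 plan.py .569 .2829 .05 0.0 25 25
```

```text
t 38.15 grasp [0.5722 0.283  0.0676] yaw -0.008 toolz [-0.03  -0.031] gap 39.4 F [ 0.  -0.3 -1.3] q [-0.54  0.8   0.07  1.59 -0.05  0.79 -2.03]
D [ -3.2  -0.1 -17.6] dyaw 0.008 n 1
[[[-3, 0, 18], -0.01, 25]]
```

Call:
{"fn": "play_rows", "kwargs": {"rows": [[[-2,0,8],0,25],[[-1,0,6],0,25],[[0,0,0],0,25],[[0,0,0],0,25]]}}

```text
t: 38.48
tool_pos: [0.5723, 0.2852, 0.1203]
tcp_rot: [1.0, -0.004, -0.012, 0.015]
wrist_force: [-0.3, -0.4, -1.3]
finger_gap: 0.0393
```

```bash
python3 plan.py .569 .2829 .05 0.0 25 25
```

```text
t 38.48 grasp [0.5706 0.2834 0.0554] yaw -0.009 toolz [-0.025 -0.029] gap 39.3 F [-0.3 -0.4 -1.3] q [-0.54  0.82  0.07  1.6  -0.05  0.76 -2.03]
D [-1.6 -0.5 -5.4] dyaw 0.009 n 1
[[[-1, 0, 5], -0.01, 25]]
```

Call:
{"fn": "play_rows", "kwargs": {"rows": [[[-1,0,5],0,25],[[0,0,2],0,25],[[0,0,2],0,25]]}}

```text
t: 38.73
tool_pos: [0.5713, 0.2853, 0.1143]
tcp_rot: [1.0, -0.004, -0.012, 0.014]
wrist_force: [-4.3, -2.6, 18.3]
finger_gap: 0.0393
```

Call:
{"fn": "play_rows", "kwargs": {"rows": [[[0,0,-1],0,60],[[0,0,0],0,70],[[0,0,0],0,75],[[0,0,0],0,80],[[0,0,-15],0,93],[[0,0,-25],0,93],[[0,0,-30],0,93],[[0,0,-25],0,93],[[0,0,-12],0,93],[[0,0,0],0,93]]}}

```text
t: 39.57
tool_pos: [0.5734, 0.2882, 0.2237]
tcp_rot: [1.0, -0.004, -0.014, 0.016]
wrist_force: [0.4, -0.6, 0.7]
finger_gap: 0.0923
```

```bash
python3 plan.py .4459 .1318 .16 0.0 93 25
```

```text
t 39.57 grasp [0.5716 0.2862 0.1588] yaw -0.009 toolz [-0.029 -0.031] gap 92.3 F [ 0.4 -0.6  0.7] q [-0.55  0.69  0.08  1.52 -0.05  0.97 -2.04]
D [-125.7 -154.4    1.2] dyaw 0.009 n 8
[[[-16, 19, 1], -0.0, 93], [[-16, 19, 1], -0.0, 93], [[-16, 19, 1], -0.0, 93], [[-16, 19, 1], -0.0, 93], [[-16, 19, 1], -0.0, 93], [[-16, 19, 1], -0.0, 93], [[-16, 19, 1], -0.0, 93], [[-16, 19, 1], -0.0, 93]]
```

Call:
{"fn": "play_rows", "kwargs": {"rows": [[[-8,10,0],0,93],[[-16,19,0],0,93],[[-17,20,0],0,93],[[-17,20,0],0,93],[[-17,20,0],0,93],[[-17,20,0],0,93],[[-14,18,0],0,93],[[-8,10,0],0,93],[[-3,4,0],0,93],[[0,0,0],0,93]]}}

```text
t: 40.4
tool_pos: [0.4459, 0.1419, 0.2221]
tcp_rot: [1.0, -0.003, -0.02, 0.017]
wrist_force: [0.8, -0.1, 0.2]
finger_gap: 0.093
```

```bash
python3 plan.py .4459 .1318 .13 0.0 93 25
```

```text
t 40.40 grasp [0.4433 0.1397 0.1572] yaw -0.007 toolz [-0.039 -0.034] gap 93.0 F [ 0.8 -0.1  0.2] q [-0.42  0.47  0.08  2.01 -0.03  0.72 -1.9 ]
D [  2.6  -7.9 -27.2] dyaw 0.007 n 2
[[[2, 3, 14], -0.0, 93], [[2, 3, 14], -0.0, 93]]
```

Call:
{"fn": "play_rows", "kwargs": {"rows": [[[2,5,10],0,93],[[1,3,15],0,93],[[0,0,12],0,93],[[0,0,3],0,93],[[0,0,0],0,93],[[0,0,0],0,93]]}}

```text
t: 40.9
tool_pos: [0.4512, 0.1369, 0.1792]
tcp_rot: [1.0, -0.001, -0.018, 0.015]
wrist_force: [0.2, 0.3, -0.3]
finger_gap: 0.093
```

```bash
python3 plan.py .4459 .1318 .047 0.0 93 25
```

```text
t 40.90 grasp [0.4489 0.1349 0.1143] yaw -0.002 toolz [-0.035 -0.031] gap 93.0 F [ 0.2  0.3 -0.3] q [-0.4   0.54  0.07  2.04 -0.03  0.61 -1.88]
D [ -3.   -3.1 -67.3] dyaw 0.002 n 3
[[[0, 0, 22], -0.0, 93], [[0, 0, 22], -0.0, 93], [[0, 0, 22], -0.0, 93]]
```

Call:
{"fn": "play_rows", "kwargs": {"rows": [[[0,0,10],0,93],[[0,0,16],0,93],[[0,0,16],0,93],[[0,0,14],0,93],[[0,0,6],0,93],[[0,0,0],0,93],[[0,0,0],0,93]]}}

```text
t: 41.48
tool_pos: [0.4547, 0.14, 0.1186]
tcp_rot: [1.0, 0.002, -0.011, 0.012]
wrist_force: [0.1, -0.3, 0.1]
finger_gap: 0.0928
```

```bash
python3 plan.py .4459 .1318 .047 0.0 93 25
```

```text
t 41.48 grasp [0.4532 0.1384 0.0537] yaw 0.003 toolz [-0.023 -0.025] gap 92.8 F [ 0.1 -0.3  0.1] q [-0.39  0.65  0.06  2.08 -0.04  0.44 -1.87]
D [-7.3 -6.6 -6.7] dyaw -0.003 n 1
[[[-7, 6, 7], 0.0, 93]]
```

Call:
{"fn": "play_rows", "kwargs": {"rows": [[[-4,4,3],0,93],[[-4,3,3],0,93],[[0,0,0],0,93],[[0,0,0],0,93]]}}

```text
t: 41.82
tool_pos: [0.4472, 0.1328, 0.1149]
tcp_rot: [1.0, 0.002, -0.009, 0.012]
wrist_force: [-0.6, -0.3, 1.0]
finger_gap: 0.093
```

```bash
python3 plan.py .4459 .1318 .047 0.0 93 25
```

```text
t 41.82 grasp [0.446  0.1313 0.0499] yaw 0.003 toolz [-0.018 -0.023] gap 93.0 F [-0.6 -0.3  1. ] q [-0.38  0.65  0.05  2.11 -0.04  0.41 -1.87]
D [-0.1  0.5 -2.9] dyaw -0.003 n 1
[[[0, -1, 3], 0.0, 93]]
```

Call:
{"fn": "play_rows", "kwargs": {"rows": [[[0,0,4],0,93],[[0,0,0],0,45],[[0,0,0],0,45],[[0,0,0],0,45],[[0,0,0],0,45],[[0,0,0],0,45],[[0,0,0],0,45],[[0,0,0],0,45]]}}

```text
t: 42.48
tool_pos: [0.4477, 0.1327, 0.1113]
tcp_rot: [1.0, 0.001, -0.008, 0.011]
wrist_force: [0.2, -0.4, 0.9]
finger_gap: 0.062
```

```bash
python3 plan.py .4459 .1318 .047 0.0 93 25
```

```text
t 42.48 grasp [0.4467 0.1312 0.0464] yaw 0.003 toolz [-0.016 -0.022] gap 62.0 F [ 0.2 -0.4  0.9] q [-0.38  0.66  0.05  2.11 -0.04  0.4  -1.87]
D [-0.8  0.6  0.6] dyaw -0.003 n 1
[[[-1, -1, -1], 0.0, 93]]
```

Call:
{"fn": "play_rows", "kwargs": {"rows": [[[0,0,-6],0,45],[[0,0,-12],0,45],[[0,0,-16],0,45],[[0,0,-16],0,45],[[0,0,-16],0,45],[[0,0,-16],0,45],[[0,0,-16],0,45],[[0,0,-10],0,45],[[0,0,0],0,45],[[0,0,0],0,45]]}}

```text
t: 43.32
tool_pos: [0.446, 0.1347, 0.224]
tcp_rot: [1.0, 0.002, -0.012, 0.012]
wrist_force: [0.9, -0.3, -2.3]
finger_gap: 0.0617
```

```bash
python3 plan.py .486 .3003 .16 0.0 45 25; python3 look.py pics/top4.png bottle:.062:.569:.283:.04:S
python3 - <<'E'
from h import *
im,d=read_camera("side"); cv2.imwrite("pics/s4.png",im[:,:,::-1])
E
```

```text
t 43.32 grasp [0.4444 0.1331 0.159 ] yaw 0.003 toolz [-0.025 -0.025] gap 61.7 F [ 0.9 -0.3 -2.3] q [-0.4   0.45  0.07  2.02 -0.03  0.7  -1.88]
D [ 41.6 167.2   1. ] dyaw -0.003 n 7
[[[6, -24, -1], 0.0, 45], [[6, -24, -1], 0.0, 45], [[6, -24, -1], 0.0, 45], [[6, -24, -1], 0.0, 45], [[6, -24, -1], 0.0, 45], [[6, -24, -1], 0.0, 45], [[6, -24, -1], 0.0, 45]]
bottle 213 c [0.5664 0.2818] size [37.5 39.7] ang 1.558 z 0.0652 px [187. 219.] in tray [0.0452, -0.0016]
```

View pics/s4.png

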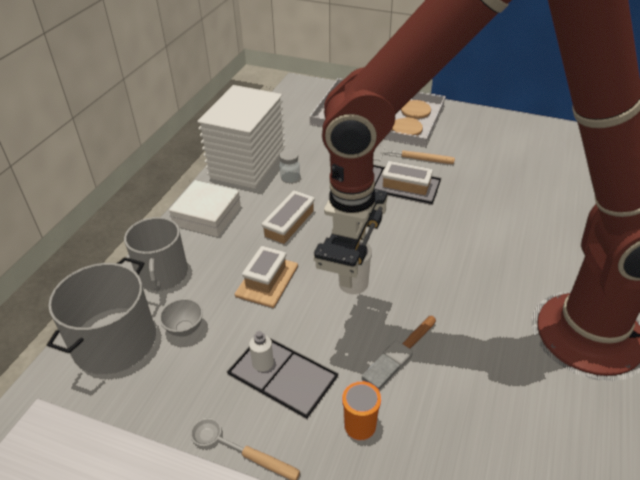

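Call:
{"fn": "play_rows", "kwargs": {"rows": [[[3,-12,-1],0,45],[[6,-22,-2],0,45],[[7,-25,-2],0,45],[[7,-25,-2],0,45],[[7,-25,-2],0,45],[[7,-22,-2],0,45],[[4,-14,0],0,45],[[2,-6,0],0,45],[[0,0,0],0,45],[[0,0,0],0,45]]}}

```text
t: 44.25
tool_pos: [0.4857, 0.2982, 0.2183]
tcp_rot: [1.0, 0.002, -0.022, 0.016]
wrist_force: [0.1, -0.7, -2.4]
finger_gap: 0.0618
```

```bash
python3 plan.py .486 .3003 .12 0.0 45 25
```

```text
t 44.25 grasp [0.4828 0.2962 0.1534] yaw 0.003 toolz [-0.045 -0.031] gap 61.8 F [ 0.1 -0.7 -2.4] q [-0.63  0.6   0.07  1.73 -0.05  0.87 -2.11]
D [  3.2   4.1 -33.4] dyaw -0.003 n 2
[[[2, -3, 17], 0.0, 45], [[2, -3, 17], 0.0, 45]]
```

Call:
{"fn": "play_rows", "kwargs": {"rows": [[[1,-2,12],0,45],[[1,-2,18],0,45],[[0,-1,18],0,45],[[0,0,14],0,45],[[0,0,6],0,45],[[0,0,0],0,45],[[0,0,0],0,45]]}}

```text
t: 44.83
tool_pos: [0.4838, 0.2925, 0.1438]
tcp_rot: [1.0, -0.003, -0.025, 0.019]
wrist_force: [-0.2, -0.5, -2.8]
finger_gap: 0.0617
```

```bash
python3 plan.py .486 .3003 .053 0.0 45 25
```

```text
t 44.83 grasp [0.4806 0.29   0.0789] yaw -0.007 toolz [-0.049 -0.039] gap 61.7 F [-0.2 -0.5 -2.8] q [-0.62  0.7   0.06  1.79 -0.06  0.71 -2.11]
D [  5.4  10.3 -25.9] dyaw 0.007 n 2
[[[3, -6, 13], -0.0, 45], [[3, -6, 13], -0.0, 45]]
```

Call:
{"fn": "play_rows", "kwargs": {"rows": [[[4,-7,9],0,45],[[4,-6,8],0,45],[[0,0,3],0,45],[[0,0,0],0,45],[[0,0,0],0,45]]}}

```text
t: 45.25
tool_pos: [0.4935, 0.3062, 0.1227]
tcp_rot: [1.0, -0.004, -0.022, 0.018]
wrist_force: [0.6, 0.3, -1.4]
finger_gap: 0.0618
```

```bash
python3 plan.py .486 .3003 .053 0.0 45 25
```

```text
t 45.25 grasp [0.4905 0.3038 0.0578] yaw -0.009 toolz [-0.045 -0.036] gap 61.8 F [ 0.6  0.3 -1.4] q [-0.63  0.75  0.06  1.77 -0.06  0.68 -2.12]
D [-4.5 -3.5 -4.8] dyaw 0.009 n 1
[[[-4, 3, 5], -0.01, 45]]
```

Call:
{"fn": "play_rows", "kwargs": {"rows": [[[-4,3,4],0,45],[[0,0,3],0,45],[[0,0,2],0,45]]}}

```text
t: 45.5
tool_pos: [0.489, 0.3033, 0.1155]
tcp_rot: [1.0, -0.004, -0.022, 0.017]
wrist_force: [-2.4, -1.8, 17.8]
finger_gap: 0.0622
```

Call:
{"fn": "play_rows", "kwargs": {"rows": [[[0,0,0],0,70],[[0,0,0],0,80],[[0,0,0],0,93],[[0,0,0],0,93],[[0,0,-10],0,93],[[0,0,-20],0,93],[[0,0,-25],0,93],[[0,0,-25],0,93],[[0,0,-12],0,93],[[0,0,0],0,93]]}}

```text
t: 46.33
tool_pos: [0.4937, 0.3063, 0.215]
tcp_rot: [1.0, -0.004, -0.02, 0.017]
wrist_force: [0.4, -0.1, -0.6]
finger_gap: 0.093
```

```bash
python3 plan.py .6494 .0861 .18 1.556 93 30
python3 - <<'E'
from h import *
im,d=read_camera("side"); cv2.imwrite("pics/s5.png",im[:,:,::-1])
E
```

```text
t 46.33 grasp [0.491  0.3042 0.1501] yaw -0.009 toolz [-0.041 -0.033] gap 93.0 F [ 0.4 -0.1 -0.6] q [-0.64  0.62  0.08  1.7  -0.05  0.87 -2.13]
D [ 158.4 -218.1   29.9] dyaw 1.565 n 13
[[[12, 17, -2], -0.12, 93], [[10, 18, -2], -0.12, 93], [[8, 19, -2], -0.12, 93], [[6, 20, -2], -0.12, 93], [[3, 21, -2], -0.12, 93], [[1, 21, -2], -0.12, 93], [[-2, 21, -2], -0.12, 93], [[-4, 20, -2], -0.12, 93], [[-7, 20, -2], -0.12, 93], [[-9, 19, -2], -0.12, 93], [[-11, 17, -2], -0.12, 93], [[-13, 16, -2], -0.12, 93], [[-15, 14, -2], -0.12, 93]]
```

View pics/s5.png

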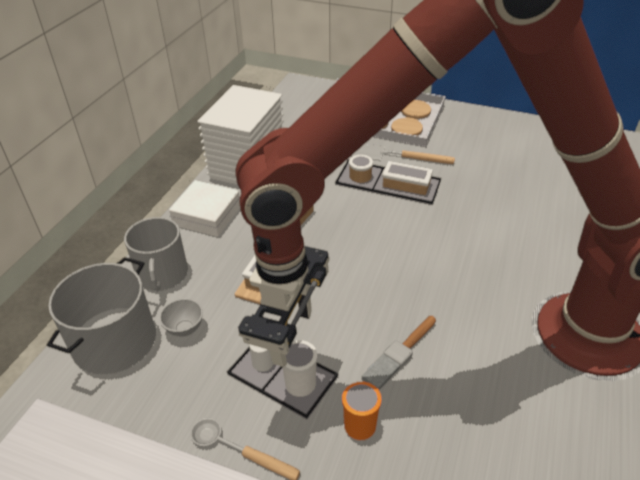

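Call:
{"fn": "play_rows", "kwargs": {"rows": [[[0,0,-15],0,93],[[6,9,-12],-0.08,93],[[10,18,-5],-0.12,93],[[8,19,-3],-0.12,93],[[6,20,-3],-0.12,93],[[3,21,-3],-0.12,93],[[1,21,-3],-0.12,93],[[-2,21,-3],-0.12,93],[[-4,20,-3],-0.12,93],[[-7,20,-3],-0.12,93]]}}

```text
t: 47.22
tool_pos: [0.5914, 0.1616, 0.2587]
tcp_rot: [0.858, 0.513, -0.037, 0.001]
wrist_force: [0.3, -1.0, 0.1]
finger_gap: 0.0932
```

```bash
python3 plan.py .6494 .0861 .18 1.556 93 30
```

```text
t 47.22 grasp [0.5873 0.159  0.1938] yaw 1.079 toolz [-0.063 -0.039] gap 93.2 F [ 0.3 -1.   0.1] q [-0.18  0.63 -0.22  1.54  0.16  1.06 -0.94]
D [ 62.1 -72.9 -13.8] dyaw 0.477 n 4
[[[-9, 22, 3], -0.12, 93], [[-11, 21, 3], -0.12, 93], [[-14, 20, 3], -0.12, 93], [[-16, 18, 3], -0.12, 93]]
```

Call:
{"fn": "play_rows", "kwargs": {"rows": [[[-7,16,1],-0.11,93],[[-9,17,1],-0.12,93],[[-11,16,1],-0.12,93],[[-9,10,0],-0.08,93],[[-4,5,0],0,93],[[0,0,0],0,93],[[0,0,0],0,93]]}}

```text
t: 47.8
tool_pos: [0.6424, 0.0919, 0.2454]
tcp_rot: [0.725, 0.687, -0.043, -0.011]
wrist_force: [-1.0, -0.1, -0.3]
finger_gap: 0.0931
```

```bash
python3 plan.py .6494 .0861 .13 1.556 93 30; python3 look.py pics/top5.png cup:.088:.488:.301:.05:S bottle:.062:.5664:.2818:.03:S long:.042:.675:-.0996:.09 pot:.05:.5775:-.329:.05:L med:.046:.455:-.33:.08:L
```

```text
t 47.80 grasp [0.6374 0.0891 0.1807] yaw 1.520 toolz [-0.077 -0.044] gap 93.1 F [-1.  -0.1 -0.3] q [-0.01  0.72 -0.33  1.43  0.26  1.12 -0.44]
D [ 12.   -3.  -50.7] dyaw 0.036 n 2
[[[0, 8, 25], -0.02, 93], [[0, 8, 25], -0.02, 93]]
cup 804 c [0.4846 0.2998] size [59.8 64.2] ang 1.559 z 0.0891 px [172. 257.] in tray [-0.0385, -0.0007]
bottle 218 c [0.5664 0.2808] size [37.5 41.7] ang 1.558 z 0.065 px [187. 219.] in tray [0.0454, -0.0025]
long 1862 c [ 0.675  -0.0996] size [ 61.1 139.5] ang 1.422 z 0.0428 px [369. 166.] 
pot 666 c [ 0.5758 -0.3271] size [56.6 60.2] ang 1.557 z 0.0506 px [480. 211.] in tray [0.0732, 0.002]
med 1666 c [ 0.4561 -0.3308] size [ 61.6 114.6] ang 0.023 z 0.0465 px [483. 268.] in tray [-0.0465, -0.0003]
```

View pics/top5.png

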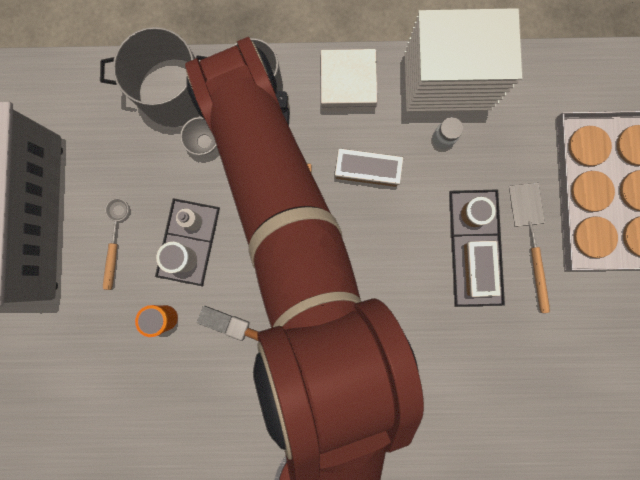

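Call:
{"fn": "play_rows", "kwargs": {"rows": [[[0,6,14],-0.02,93],[[0,5,16],-0.02,93],[[0,4,16],0,93],[[0,2,8],0,93],[[0,0,0],0,93],[[0,0,0],0,93]]}}

```text
t: 48.35
tool_pos: [0.653, 0.097, 0.1858]
tcp_rot: [0.706, 0.707, -0.043, -0.013]
wrist_force: [0.8, -0.4, -0.1]
finger_gap: 0.0931
```

```bash
python3 plan.py .6494 .0861 .1 1.556 93 30
```

```text
t 48.35 grasp [0.6479 0.0943 0.121 ] yaw 1.573 toolz [-0.078 -0.042] gap 93.1 F [ 0.8 -0.4 -0.1] q [-0.02  0.8  -0.32  1.45  0.29  1.03 -0.42]
D [  1.5  -8.2 -21. ] dyaw -0.017 n 1
[[[-7, 3, 21], 0.02, 93]]
```

Call:
{"fn": "play_rows", "kwargs": {"rows": [[[0,-12,-1],0,93],[[0,-12,-1],0,93],[[0,-12,-1],0,93],[[0,-12,-1],0,93],[[0,-12,-1],0,93],[[0,-12,-1],0,93],[[0,-12,-1],0,93],[[0,-12,-1],0,93]]}}

```text
t: 49.02
tool_pos: [0.5563, 0.1023, 0.206]
tcp_rot: [0.705, 0.708, -0.037, -0.011]
wrist_force: [0.2, -1.2, -0.5]
finger_gap: 0.0927
```

```bash
python3 plan.py .6494 .0861 .1 1.556 93 30
```

```text
t 49.02 grasp [0.5519 0.0999 0.1412] yaw 1.577 toolz [-0.068 -0.038] gap 92.7 F [ 0.2 -1.2 -0.5] q [-0.02  0.64 -0.34  1.73  0.28  0.9  -0.48]
D [ 97.5 -13.8 -41.2] dyaw -0.021 n 4
[[[-3, 25, 9], 0.01, 93], [[-3, 25, 9], 0.01, 93], [[-3, 25, 9], 0.01, 93], [[-3, 25, 9], 0.01, 93]]
```

Call:
{"fn": "play_rows", "kwargs": {"rows": [[[0,12,1],0,93],[[0,12,1],0,93],[[0,12,1],0,93],[[0,12,1],0,93],[[0,12,1],0,93],[[0,12,1],0,93],[[0,12,1],0,93],[[0,12,1],0,93]]}}

```text
t: 49.68
tool_pos: [0.6509, 0.1091, 0.202]
tcp_rot: [0.701, 0.712, -0.033, -0.008]
wrist_force: [-0.3, 1.0, 0.5]
finger_gap: 0.0931
```

```bash
python3 plan.py .6494 .0861 .1 1.556 93 30
```

```text
t 49.68 grasp [0.6471 0.1068 0.1371] yaw 1.587 toolz [-0.058 -0.036] gap 93.1 F [-0.3  1.   0.5] q [-0.03  0.77 -0.33  1.45  0.29  1.03 -0.42]
D [  2.3 -20.7 -37.1] dyaw -0.031 n 2
[[[-10, 2, 19], 0.02, 93], [[-10, 2, 19], 0.02, 93]]
```

Call:
{"fn": "play_rows", "kwargs": {"rows": [[[-1,-11,-1],0,93],[[-1,-11,-1],0,93],[[-1,-11,-1],0,93],[[-1,-11,-1],0,93],[[-1,-11,-1],0,93],[[-1,-11,-1],0,93],[[-1,-11,-1],0,93],[[-1,-11,-1],0,93],[[-1,-11,-1],0,93]]}}

```text
t: 50.43
tool_pos: [0.5542, 0.104, 0.2235]
tcp_rot: [0.701, 0.713, -0.025, -0.004]
wrist_force: [-0.4, 0.1, 0.9]
finger_gap: 0.0928
```

Call:
{"fn": "play_rows", "kwargs": {"rows": [[[-1,11,1],0,93],[[-1,11,1],0,93],[[-1,11,1],0,93],[[-1,11,1],0,93],[[-1,11,1],0,93],[[-1,11,1],0,93],[[-1,11,1],0,93],[[-1,11,1],0,93],[[-1,11,1],0,93]]}}

```text
t: 51.18
tool_pos: [0.6577, 0.1011, 0.2189]
tcp_rot: [0.698, 0.715, -0.02, -0.001]
wrist_force: [-0.1, -0.1, -0.5]
finger_gap: 0.0928
```

Call:
{"fn": "play_rows", "kwargs": {"rows": [[[-1,-11,-1],0,93],[[-1,-11,-1],0,93],[[-1,-11,-1],0,93],[[-1,-11,-1],0,93],[[-1,-11,-1],0,93],[[-1,-11,-1],0,93],[[-1,-11,-1],0,93],[[-1,-11,-1],0,93],[[-1,-11,-1],0,93]]}}

```text
t: 51.93
tool_pos: [0.5668, 0.0919, 0.2326]
tcp_rot: [0.7, 0.714, -0.013, 0.003]
wrist_force: [0.1, -1.0, 0.6]
finger_gap: 0.0927
```

Call:
{"fn": "play_rows", "kwargs": {"rows": [[[0,11,1],0,93],[[0,11,1],0,93],[[0,11,1],0,93],[[0,11,1],0,93],[[0,11,1],0,93],[[0,11,1],0,93],[[0,11,1],0,93],[[0,11,1],0,93],[[0,11,1],0,93]]}}

```text
t: 52.68
tool_pos: [0.6717, 0.097, 0.2284]
tcp_rot: [0.698, 0.716, -0.009, 0.005]
wrist_force: [0.2, 0.4, 0.0]
finger_gap: 0.093
```

```bash
python3 plan.py .6494 .0861 .1 1.556 93 30
```

```text
t 52.68 grasp [0.6714 0.0957 0.1634] yaw 1.595 toolz [-0.005 -0.02 ] gap 93.0 F [0.2 0.4 0. ] q [ 0.    0.75 -0.34  1.41  0.29  1.04 -0.38]
D [-22.   -9.6 -63.4] dyaw -0.039 n 3
[[[-3, -7, 21], 0.01, 93], [[-3, -7, 21], 0.01, 93], [[-3, -7, 21], 0.01, 93]]
```

Tilt is now down to about 0.02. On to the short box.

Call:
{"fn": "play_rows", "kwargs": {"rows": [[[-4,-10,10],0.02,93],[[-3,-9,18],0.02,93],[[-2,-5,18],0,93],[[0,0,12],0,93],[[0,0,4],0,93],[[0,0,0],0,93],[[0,0,0],0,93]]}}

```text
t: 53.27
tool_pos: [0.6559, 0.0887, 0.1671]
tcp_rot: [0.714, 0.7, -0.003, 0.009]
wrist_force: [-0.0, 0.0, 1.2]
finger_gap: 0.0929
```

```bash
python3 plan.py .6494 .0861 .043 1.556 93 30
```

```text
t 53.27 grasp [0.6565 0.0876 0.1021] yaw 1.552 toolz [ 0.008 -0.016] gap 92.9 F [-0.   0.   1.2] q [ 0.    0.79 -0.31  1.53  0.31  0.87 -0.45]
D [ -7.1  -1.5 -59.1] dyaw 0.004 n 2
[[[0, -4, 30], -0.0, 93], [[0, -4, 30], -0.0, 93]]
```

Call:
{"fn": "play_rows", "kwargs": {"rows": [[[-1,-5,10],0,93],[[-1,-4,15],0,93],[[0,0,15],0,93],[[0,0,12],0,93],[[0,0,4],0,93],[[0,0,0],0,93],[[0,0,0],0,93]]}}

```text
t: 53.85
tool_pos: [0.6543, 0.0889, 0.1161]
tcp_rot: [0.714, 0.7, 0.005, 0.013]
wrist_force: [-0.2, -0.9, 0.4]
finger_gap: 0.0929
```

```bash
python3 plan.py .6494 .0861 .043 1.556 93 30
```

```text
t 53.85 grasp [0.6559 0.0882 0.0511] yaw 1.552 toolz [ 0.025 -0.011] gap 92.9 F [-0.2 -0.9  0.4] q [-0.01  0.85 -0.29  1.57  0.34  0.75 -0.48]
D [-6.5 -2.1 -8.1] dyaw 0.004 n 1
[[[-2, -7, 8], -0.0, 93]]
```

Call:
{"fn": "play_rows", "kwargs": {"rows": [[[-1,-4,4],0,93],[[-1,-3,5],0,93],[[0,0,0],0,93],[[0,0,0],0,93]]}}

```text
t: 54.18
tool_pos: [0.6483, 0.0872, 0.1086]
tcp_rot: [0.714, 0.7, 0.007, 0.014]
wrist_force: [-0.5, -0.3, -0.2]
finger_gap: 0.093
```

```bash
python3 plan.py .6494 .0861 .043 1.556 93 30
```

```text
t 54.18 grasp [0.6502 0.0866 0.0436] yaw 1.552 toolz [ 0.029 -0.01 ] gap 93.0 F [-0.5 -0.3 -0.2] q [-0.01  0.85 -0.28  1.6   0.35  0.72 -0.48]
D [-0.8 -0.5 -0.6] dyaw 0.004 n 1
[[[0, -1, 1], -0.0, 93]]
```

Call:
{"fn": "play_rows", "kwargs": {"rows": [[[0,0,0],0,40],[[0,0,0],0,40],[[0,0,0],0,40],[[0,0,0],0,40],[[0,0,0],0,40],[[0,0,0],0,40],[[0,0,0],0,40]]}}

```text
t: 54.77
tool_pos: [0.6487, 0.0873, 0.1095]
tcp_rot: [0.714, 0.7, 0.007, 0.014]
wrist_force: [-0.2, -0.4, -0.1]
finger_gap: 0.0602
```

```bash
python3 plan.py .6494 .0861 .043 1.556 93 30
```

```text
t 54.77 grasp [0.6506 0.0866 0.0446] yaw 1.552 toolz [ 0.031 -0.01 ] gap 60.2 F [-0.2 -0.4 -0.1] q [-0.01  0.85 -0.28  1.6   0.35  0.72 -0.48]
D [-1.2 -0.5 -1.6] dyaw 0.004 n 1
[[[-1, -1, 2], -0.0, 93]]
```

Call:
{"fn": "play_rows", "kwargs": {"rows": [[[0,0,-6],0,40],[[0,0,-12],0,40],[[0,0,-16],0,40],[[0,0,-16],0,40],[[0,0,-16],0,40],[[0,0,-16],0,40],[[0,0,-10],0,40],[[0,0,0],0,40],[[0,0,0],0,40]]}}

```text
t: 55.52
tool_pos: [0.6444, 0.0882, 0.2091]
tcp_rot: [0.714, 0.7, 0.006, 0.014]
wrist_force: [-0.4, 0.9, -1.9]
finger_gap: 0.0604
```

```bash
python3 plan.py .675 -.0996 .13 1.422 40 20
```

```text
t 55.52 grasp [0.6463 0.0875 0.1441] yaw 1.552 toolz [ 0.028 -0.011] gap 60.4 F [-0.4  0.9 -1.9] q [ 0.01  0.72 -0.33  1.54  0.3   0.9  -0.44]
D [  28.7 -187.1  -14.1] dyaw -0.130 n 10
[[[-19, 3, 2], 0.01, 40], [[-19, 3, 2], 0.01, 40], [[-19, 4, 2], 0.01, 40], [[-18, 4, 2], 0.01, 40], [[-18, 4, 2], 0.01, 40], [[-18, 4, 2], 0.01, 40], [[-18, 5, 2], 0.01, 40], [[-18, 5, 2], 0.01, 40], [[-18, 5, 2], 0.01, 40], [[-18, 5, 2], 0.01, 40]]
```

Call:
{"fn": "play_rows", "kwargs": {"rows": [[[-9,2,0],0.01,40],[[-18,3,0],0.02,40],[[-20,4,0],0.02,40],[[-20,4,0],0.02,40],[[-20,4,0],0.02,40],[[-20,4,0],0.02,40],[[-20,5,0],0.02,40],[[-20,5,0],0.01,40],[[-16,4,0],0,40],[[-10,2,0],0,40]]}}

```text
t: 56.35
tool_pos: [0.6594, -0.1097, 0.2004]
tcp_rot: [0.767, 0.642, -0.003, 0.009]
wrist_force: [-0.4, -1.5, -1.9]
finger_gap: 0.0602
```

Call:
{"fn": "play_rows", "kwargs": {"rows": [[[-4,1,0],0,40],[[0,0,0],0,40],[[0,0,0],0,40],[[0,0,0],0,40]]}}

```text
t: 56.68
tool_pos: [0.6574, -0.1214, 0.1972]
tcp_rot: [0.77, 0.638, -0.006, 0.008]
wrist_force: [-1.0, 0.8, -1.7]
finger_gap: 0.0604
```

```bash
python3 plan.py .675 -.0996 .1 1.422 40 20
```

```text
t 56.68 grasp [ 0.6575 -0.1227  0.1322] yaw 1.383 toolz [ 0.002 -0.02 ] gap 60.4 F [-1.   0.8 -1.7] q [ 0.31  0.76 -0.3   1.48  0.28  0.94 -0.26]
D [ 17.5  23.1 -32.2] dyaw 0.039 n 3
[[[9, 4, 11], -0.01, 40], [[9, 4, 11], -0.01, 40], [[9, 4, 11], -0.01, 40]]
```

Call:
{"fn": "play_rows", "kwargs": {"rows": [[[8,4,2],-0.02,40],[[9,4,4],-0.02,40],[[6,3,6],0,40],[[0,0,6],0,40],[[0,0,3],0,40],[[0,0,0],0,40],[[0,0,0],0,40]]}}

```text
t: 57.27
tool_pos: [0.6743, -0.0889, 0.1731]
tcp_rot: [0.752, 0.659, -0.004, 0.006]
wrist_force: [-0.6, -0.2, -2.5]
finger_gap: 0.0602
```

```bash
python3 plan.py .675 -.0996 .09 1.422 40 20
```

```text
t 57.27 grasp [ 0.6744 -0.0898  0.1081] yaw 1.440 toolz [ 0.001 -0.014] gap 60.2 F [-0.6 -0.2 -2.5] q [ 0.26  0.81 -0.3   1.46  0.29  0.92 -0.27]
D [  0.6  -9.8 -18.1] dyaw -0.018 n 2
[[[-5, 1, 9], 0.01, 40], [[-5, 1, 9], 0.01, 40]]
```

Call:
{"fn": "play_rows", "kwargs": {"rows": [[[-5,1,5],0.01,40],[[-4,1,7],0.01,40],[[0,0,4],0,40],[[0,0,0],0,40],[[0,0,0],0,40]]}}

```text
t: 57.68
tool_pos: [0.6747, -0.1017, 0.1554]
tcp_rot: [0.76, 0.65, -0.005, 0.006]
wrist_force: [-0.7, -0.5, -1.7]
finger_gap: 0.0602
```

```bash
python3 plan.py .675 -.0996 .078 1.422 40 20
```

```text
t 57.68 grasp [ 0.6748 -0.1027  0.0904] yaw 1.415 toolz [ 0.001 -0.016] gap 60.2 F [-0.7 -0.5 -1.7] q [ 0.27  0.83 -0.29  1.46  0.3   0.89 -0.28]
D [  0.2   3.1 -12.4] dyaw 0.007 n 1
[[[3, 0, 12], -0.01, 40]]
```

Call:
{"fn": "play_rows", "kwargs": {"rows": [[[2,0,6],0,40],[[1,0,5],0,40],[[0,0,0],0,40],[[0,0,0],0,40]]}}

```text
t: 58.02
tool_pos: [0.6752, -0.0992, 0.1434]
tcp_rot: [0.76, 0.65, -0.005, 0.007]
wrist_force: [0.5, 0.1, -1.0]
finger_gap: 0.0599
```

```bash
python3 plan.py .675 -.0996 .0746 1.422 40 20
```

```text
t 58.02 grasp [ 0.6753 -0.1003  0.0784] yaw 1.414 toolz [ 0.001 -0.016] gap 59.9 F [ 0.5  0.1 -1. ] q [ 0.26  0.84 -0.29  1.47  0.3   0.87 -0.29]
D [-0.3  0.7 -3.8] dyaw 0.008 n 1
[[[1, 0, 4], -0.01, 40]]
```

Call:
{"fn": "play_rows", "kwargs": {"rows": [[[0,0,4],0,40],[[0,0,2],0,40]]}}

```text
t: 58.18
tool_pos: [0.6758, -0.099, 0.1393]
tcp_rot: [0.76, 0.65, -0.004, 0.007]
wrist_force: [-6.2, -1.1, 12.0]
finger_gap: 0.0599
```

Contact (12 N). Release and rise.

Call:
{"fn": "play_rows", "kwargs": {"rows": [[[0,0,0],0,72],[[0,0,0],0,72],[[0,0,0],0,72],[[0,0,0],0,72],[[0,0,-10],0,75],[[0,0,-20],0,80],[[0,0,-25],0,93],[[0,0,-25],0,93],[[0,0,-12],0,93],[[0,0,0],0,93]]}}

```text
t: 59.02
tool_pos: [0.6761, -0.0967, 0.2377]
tcp_rot: [0.76, 0.65, -0.004, 0.007]
wrist_force: [1.2, 1.1, 0.4]
finger_gap: 0.0928
```

Call:
{"fn": "play_rows", "kwargs": {"rows": [[[10,-15,-10],0,93],[[20,-15,-10],0,93],[[28,-15,-10],0,93],[[28,-15,-10],0,93],[[28,-15,0],0,93],[[28,-15,0],0,93],[[28,-15,0],0,93],[[14,-8,0],0,93],[[0,0,0],0,93],[[0,0,0],0,93]]}}

```text
t: 59.85
tool_pos: [0.5889, 0.108, 0.2728]
tcp_rot: [0.762, 0.648, -0.005, 0.008]
wrist_force: [1.3, -0.7, -0.5]
finger_gap: 0.093
```

```bash
python3 plan.py; python3 look.py pics/top6.png short:.084:.675:-.0996:.08 longvis:.042:.675:-.0996:.09 cup:.088:.488:.301:.05:S bottle:.062:.5664:.2818:.03:S pot:.05:.5775:-.329:.05:L med:.046:.455:-.33:.08:L
python3 - <<'E'
from h import *
im,d=read_camera("side"); cv2.imwrite("pics/s6.png",im[:,:,::-1])
E
```

```text
t 59.85 grasp [0.5892 0.1068 0.2078] yaw 1.410 toolz [ 0.004 -0.019] gap 93.0 F [ 1.3 -0.7 -0.5] q [-0.02  0.58 -0.33  1.61  0.24  0.99 -0.6 ]
short 1309 c [ 0.6755 -0.0997] size [61.2 89.8] ang 1.416 z 0.0848 px [371. 161.] 
longvis 767 c [ 0.6748 -0.0996] size [ 61.1 139.5] ang 1.421 z 0.0426 px [367. 169.] 
cup 805 c [0.4846 0.2998] size [59.8 64.2] ang 1.559 z 0.0891 px [172. 257.] in tray [-0.0385, -0.0007]
bottle 216 c [0.5664 0.2808] size [37.5 41.6] ang 1.558 z 0.0652 px [187. 219.] in tray [0.0454, -0.0025]
pot 658 c [ 0.5758 -0.3279] size [56.6 58.5] ang 1.557 z 0.0507 px [480. 211.] in tray [0.0732, 0.0011]
med 1665 c [ 0.4561 -0.3308] size [ 61.6 114.6] ang 0.023 z 0.0466 px [483. 268.] in tray [-0.0465, -0.0003]
```

View pics/top6.png

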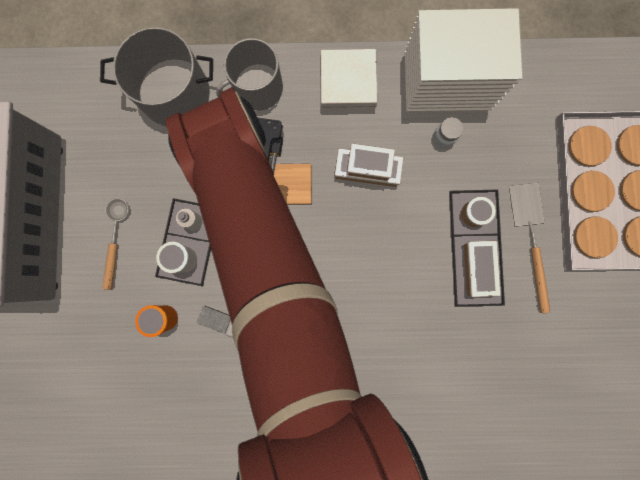

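View pics/s6.png

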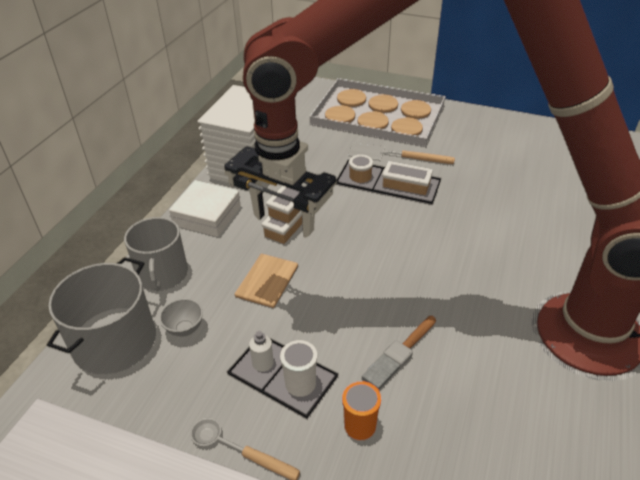

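The short box (px 371,161) is centred on the long box, and all four order items are upright in their bays. The gripper hangs clear, so I'm handing in.

```bash
python3 -c "
from plant import *
print(close_job(), get_obs()['t'])"
```

```text
the job is handed in; nothing more can be done
the job is handed in; nothing more can be done
```

The job is handed in: both orders are made up, and the short box is stacked on the long box. I finished at about 60 s of the 136 s allowed. No verdict was reported.

I set the short box on the board, moved the medium box and dip pot to the long tray, and the sauce bottle and white cup to the short tray. The orange cup was left alone. The short box then went from the board onto the long box.

Last top-camera measurements, positions in each tray's frame:

| Item | Measured position (x, y) | Bay centre |
|---|---|---|
| Medium box | -46.5, -0.3 mm | -47.5, 0 |
| Dip pot | 73.2, 1.1 mm | 75, 0 |
| Cup | -38.5, -0.7 mm | -37.5, 0 |
| Sauce bottle | 45.4, -2.5 mm | 47.5, 0 |

- **Short box on long box:** centres agree to about 1 mm and the angles to 0.005 rad. Its lid top is at 85 mm, against 84 expected.
- **Long box:** it has not moved measurably since it was first uncovered. I had no direct measurement of it before that.
- **Upright:** lid heights match the tray floors, and the side picture shows everything standing upright with the gripper clear.

- **Tool tilt:** the tool drifted by up to about 0.1 rad on quick moves. The boxes were placed after correcting it, but the bottle and cup went down at roughly 0.04 and 0.06 rad. They stood level once released.
- **Bottle reading:** its shoulder height read 65 mm against 62 expected. I put this down to the shape of the shoulder, because its contact height matched.

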